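# Lock the centrifuge rotor with its T-key

### The arm

A 6-joint arm with a two-finger parallel gripper is mounted at the origin on a cart in front of the work surface, level with it; the furniture and walls round the work are solid. World frame = base frame: x ahead of the robot, y to its left, z up, the work surface at z = 0. Lengths are in m, angles in rad, forces in N, time in s.
With the tool pointing down it reaches from about 0.35 to 0.975 m from the base axis. Payload 7.1 kg.
Tool frame: the origin (TCP) lies between the finger pads; the fingertips stand bot.tip_extent ahead of it and the grasp point (between the pads) is the TCP (bot.tip_extent is the distance from the TCP to the fingertips, in m); z points along the fingers, y is the direction in which the jaws open and shut (so a half turn about z gives the same grasp; the last joint's range is limited). The gripper opens to 88 mm and grips with 3 to 60 N. Pads are 20 mm wide; open, the fingers measure 115 mm over their backs; the gripper's body (75 mm by 178 mm) begins 61 mm behind the grasp point.
Start: joints at [-1.351, 0.423, 1.63, -0, 1.089, -0.019], TCP at [0.148, -0.607, 0.242] pointing down, gripper open.
Joint ranges: [-3, 3], [-0.9, 2.11], [0.09, 2.58], [-1.31, 4.45], [0.11, 2.69], [-2.54, 2.54]. Speed limits (rad/s): [2.39, 2.39, 3.01, 3.14, 3.14, 3.14].

### API

Orientations are given as a unit quaternion [w, x, y, z].
In Python, from workcell import bot gives the robot as it stands.
- The arm moves only by the tool arm_command, never from a script. Its argument "increments" is a list of rows, each a list of 3 entries, a list of its own where there are three numbers: the closure in counts, from 0 (fully open) to 255 (shut), then the shift along the world's x, y, z in m, then the turn, a rotation vector about the world's x, y, z in degrees. In form: [[fingers, [x, y, z], [wx, wy, wz]], ...]. A call has 1 to 20 rows; each row shifts and turns the commanded pose from where the row before left it; what a row does not reach is not made up. A row lasts 1/12 s, in which the tool goes at most 41.7 mm and 7.16 degrees, less where a joint would pass 70% of its speed; a pose out of reach is approached as far as the arm can. A call with a gripper value outside its range is refused whole. The fingers move at their own pace and stop on an object; the grip force is fixed at half the most. Time passes only in rows, so rows that do not move let the fingers close. It gives the time, the measured TCP pose, the force and the opening at its end, in the units of the state.
- bot.sense(): the state, without advancing time (a new reading comes with each control period).
- bot.grab_frame(name): name is "scene" or "side" or "wrist"; returns (picture, depth): 480x640x3 uint8, red, green, blue; 480x640 float32, m along the optical axis (not along the pixel's ray), 0 where there is no reading.
- bot.camera_model(name): a dict with "K" (3x3 intrinsics, pixels), "pose" (4x4, takes a point from camera to world coordinates); the wrist camera has in their place "T_tool_cam" (4x4, takes a point from camera to tool coordinates, whose origin is the TCP and whose axes are the flange's). Camera axes: x right, y up, looking along -z (the intrinsics and any distortion apply to the point x, -y, -z); pixel columns grow to the right and rows downward; lengths in m; the calibration is good to about 2 mm. A picture is of the moment at which its call begins: read the wrist's pose just before it. camera_model takes no time and is no camera call.
- bot.hand_in(): hands the job in, once; it reports no verdict.
Trained networks look in the newest picture that a camera, given by its name, has taken for a name from the list of things; names that differ only in an ending like _2 or _b are one class to them, and where a whole thing is asked for, a point or a joint stands for the part that bears it (a point fixed in the world has none). Each returns a list of dicts, best first, with "score" (0 to 1); they miss things now and then, are a little off and sometimes report something else, mostly with a low value. They report only what shows in the picture. A call takes as long as a camera call. They do not tell look-alikes from the thing itself.
- bot.trace(camera, query): "region" (480x640 bool, what is visible of it) and "uv" ([column, row] in pixels, amid what is visible of it).
The state is a dict: "t": time; "joint_positions": joint angles; "dq": joint speeds; "joint_torque": joint torques, N m; "eef_pos": TCP position; "tool_rot": TCP orientation; "ft_force": force on the tool from outside, world axes, zero at the start; "torque": the same for the moment, N m; "opening": finger opening in m.
Only numpy, scipy, OpenCV 4.12 (cv2) and the standard library are available. Lean on these libraries where they do the work, as an engineer would, in place of code of your own. Each camera call takes 0.05 s, during which the arm holds its last target.

### The job

Lock the rotor of the open bench centrifuge: take the T-handled rotor key from its block, lower it into the hub, feel for the slot by turning it gently back and forth until it drops fully in, and turn it clockwise (seen from above) to the stop so that the clamp collar comes down. Then draw the key out and stand it back in its hole in the block, without ever forcing the key and leaving the other things on the bench alone.

Things in the scene. Friction and masses are not known exactly. Their poses are not given: they have to be found in the camera images.
- centrifuge: Bench centrifuge, white casing 250 x 210 mm, 110 mm high, lid standing open at its far side (up to 300 mm high, leaning back). Origin: on the bench under the rotor axis; x from the front panel to the lid, z up. Fixed.
- hub_mouth (a point): Centre of the mouth of the key bore in the rotor hub, 112 mm above the bench, on the rotor axis; axes as the centrifuge (fixed; the rotor does not turn). The bore is round, upright, 32 mm wide; its mouth is countersunk to 40 mm over the top 5 mm. The rotor's top surface is lower than the mouth.
- clamp_collar (a joint): Dark knurled ring, 65 mm wide, round the hub: how far it has come down on to the rotor, m. 0 = up (lock open), 0.006 = down (lock at its clockwise stop). It stays up until the slot is 0.67 rad clockwise of the centrifuge's x axis, then comes down evenly, fully down at 1.10 rad, and stays where the lock leaves it.
- key_mid (a point): Half-way point of the rotor key (88 mm long, 150 g, upright at the start in the block). The black T-handle is a bar 64 mm long (along the key's x), 12 mm thick (y), 16 mm high, its centre 36 mm above this point; grip it across the 12 mm. Below it a 12 mm neck 26 mm long, then a 28 mm barrel. z points up the key.
- key_tip (a point): Lower end of the rotor key, 80 mm below the handle's centre: a flat bit, 30 mm wide along the key's x (parallel to the handle), 5 mm thick, 9 mm long. It enters the slot when parallel to it within about 0.08 rad, either way round; the tip can then go 31 to 35 mm below the hub's mouth, otherwise it stops at 22 to 27 mm.
- block_hole (a point): Centre of the mouth of the key's hole in the key block, 46 mm above the bench: upright round hole 34 mm wide, 36 mm deep, mouth chamfered 3 mm. The key stands in it loosely, its tip on the floor of the hole, its handle's centre then 90 mm above the bench.
- key_block: Grey plastic block 124 x 60 x 46 mm on a black foot, fixed, long side along its x; origin under its centre on the bench. The key's hole lies 22 mm from the centre to -x; a short black hex driver, 74 mm high over the bench, stands 49 mm from the centre to +x.
- marker_1: Capped marker pen, 128 mm long, lying to the right beyond the key block; leave alone.
- petri_0: Petri dish, 60 mm across, 15 mm high, to the right of the key block; leave alone.
- micro_rack: Small violet micro-tube rack, 48 x 112 x 32 mm, beyond the key block; leave alone.
- core_face (a point): Point on the bore's axis, 22 mm below its mouth, at the face of the lock core: a disc with one straight slot across it, 7.5 mm wide, 10 mm deep. Sprung: yields up to 4 mm under 2 to 5 N, then solid. Turns at 0.12 to 0.16 N m. The slot starts anywhere within 0.65 rad either way of the centrifuge's x axis (not measured). From that axis it turns 1.10 rad clockwise seen from above, to a hard stop.
Things that resemble listed ones, but are neither listed nor needed, are in the scene too. Leave any orange or red look-alike of the part that bears key_mid alone.

How it is judged:
By the outcome, as a careful person would: the job done as asked, in the order asked, and still so for the second after the job is handed in, with the robot touching nothing.
It also fails if it takes over 72 s, if anything falls off the work surface, if the arm or the gripper's body presses on something with over 40 N, if the wrist force passes 120 N, or if a joint passes its speed limit or range.

## Working session

There is one attempt and no reset: what is moved stays moved. The work goes in short steps, Python scripts to look and compute and a tool call to move; the robot and the scene stay as the last step left them, time stands still between calls to the robot, and variables do not carry over. Pictures are saved under pics/ and viewed, and the job is handed in when it is done.

Besides the shell and the picture viewer there is one more tool, called after "Call:" as name(argument=value, ...), one argument or row to a line, values as JSON. arm_command: Moves the arm, as the interface text tells. Its arguments: {"type":"object","properties":{"increments":{"type":"array","items":{"type":"array"}}},"required":["increments"]}

```bash
ls; mkdir -p pics; python3 - <<'E'
from workcell import bot
import cv2,numpy as np
print(bot.sense()); print(bot.tip_extent)
for n in ["scene","side"]:
    p,d=bot.grab_frame(n); cv2.imwrite(f"pics/{n}0.png",p[:,:,::-1]); np.savez(f"pics/{n}0.npz",p=p,d=d)
    m=bot.camera_model(n); print(n,np.round(np.array(m["K"]),1).tolist(),np.round(np.array(m["pose"]),3).tolist(),[k for k in m])
    for q in ["key_mid","key_block","centrifuge","clamp_collar"]:
        for r in bot.trace(n,q)[:3]: print(n,q,round(r["score"],2),np.round(r["uv"]),r["region"].sum())
print(bot.camera_model("wrist"), bot.sense()["t"])
E
```

```text
pics
{'t': 0.0, 'joint_positions': array([-1.35098363e+00,  4.23829201e-01,  1.63066047e+00, -3.50131457e-05,
        1.08856788e+00, -1.89792556e-02]), 'dq': array([ 0.00029681, -0.00059482, -0.00011431,  0.00011684,  0.00197979,
       -0.00142457]), 'joint_torque': array([-5.84689697e-04, -5.44613421e+01, -2.73667270e+01,  6.45338511e-02,
        2.29250657e-02, -1.34629026e-04]), 'eef_pos': array([ 0.14774974, -0.60676714,  0.24092053]), 'tool_rot': array([-7.27207875e-04,  9.92879529e-01,  1.19120546e-01, -8.88530053e-05]), 'ft_force': array([0.04702616, 0.47594923, 0.83405774]), 'torque': array([-0.03562033, -0.00485708, -0.00268713]), 'opening': 0.08784008405898412}
0.019
scene [[457.2, 0.0, 321.9], [0.0, 457.2, 241.0], [0.0, 0.0, 1.0]] [[-0.769, 0.464, -0.44, 0.046], [-0.64, -0.559, 0.528, 0.469], [-0.001, 0.687, 0.727, 0.82], [0.0, 0.0, 0.0, 1.0]] ['K', 'pose']
scene key_mid 0.9 [317. 275.] 439
scene key_mid 0.67 [359. 247.] 371
scene key_mid 0.57 [430. 212.] 307
scene key_block 0.8 [346. 260.] 1457
scene key_block 0.24 [354. 206.] 144
scene centrifuge 0.72 [187. 306.] 26434
[... 312 characters left out ...]
ide key_mid 0.8 [254. 343.] 655
side key_mid 0.65 [321. 231.] 369
side key_block 0.98 [314. 275.] 2127
side centrifuge 0.81 [357. 181.] 9150
side clamp_collar 0.61 [337. 178.] 194
{'K': array([[367.53519172,   0.        , 317.49389147],
       [  0.        , 367.53519172, 241.32911077],
       [  0.        ,   0.        ,   1.        ]]), 'T_tool_cam': array([[ 8.28172772e-04,  9.65144304e-01,  2.61716998e-01,
         7.08528315e-02],
       [ 9.99999203e-01, -5.49879835e-04, -1.13656630e-03,
         7.44664159e-04],
       [-9.53037593e-04,  2.61717731e-01, -9.65143990e-01,
        -1.43442990e-01],
       [ 0.00000000e+00,  0.00000000e+00,  0.00000000e+00,
         1.00000000e+00]])} 0.5
```

View pics/scene0.png

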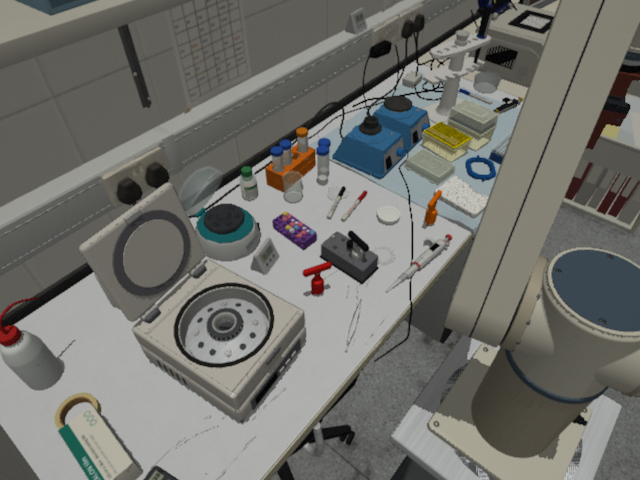

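View pics/side0.png

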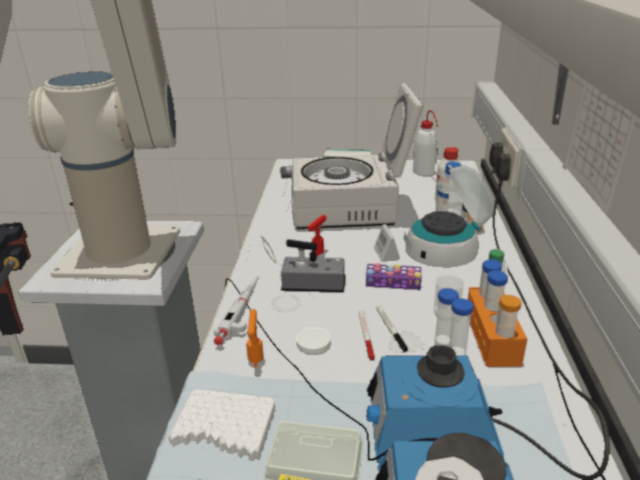

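The candidates are:
- the black T-handle in the grey block: scene (359,247), side (303,247)
- the red look-alike: scene (317,275), side (318,231)
- the orange look-alike: scene (430,212), side (254,343)

I choose the black one standing in the block.

```bash
cat > h.py <<'E'
from workcell import bot
import cv2,numpy as np
from scipy.spatial.transform import Rotation as R
def Rq(q): return R.from_quat([q[1],q[2],q[3],q[0]])
def campose(n,s=None):
    m=bot.camera_model(n)
    if n!="wrist": return np.array(m["K"]),np.array(m["pose"])
    T=np.eye(4);T[:3,:3]=Rq(s["tool_rot"]).as_matrix();T[:3,3]=s["eef_pos"]
    return np.array(m["K"]),T@np.array(m["T_tool_cam"])
def cloud(K,P,d):
    v,u=np.mgrid[:480,:640]
    X=np.stack([(u-K[0,2])/K[0,0]*d,-(v-K[1,2])/K[1,1]*d,-d],-1)
    W=X@P[:3,:3].T+P[:3,3]; W[d==0]=np.nan
    return W
def proj(K,P,X):
    X=np.atleast_2d(X);C=(X-P[:3,3])@P[:3,:3]
    return np.stack([K[0,0]*C[:,0]/-C[:,2]+K[0,2],K[1,1]*-C[:,1]/-C[:,2]+K[1,2]],-1)
E
python3 - <<'E'
from h import *
for n in ["scene","side"]:
    z=np.load(f"pics/{n}0.npz");K,P=campose(n);W=cloud(K,P,z["d"])
    for q in ["key_mid","key_block","clamp_collar","centrifuge"]:
        for r in bot.trace(n,q)[:3]:
            pts=W[r["region"]];pts=pts[~np.isnan(pts[:,0])]
            print(n,q,round(r["score"],2),np.round(r["uv"]),np.round(np.percentile(pts,[2,50,98],axis=0),3).tolist())
            top=pts[pts[:,2]>np.percentile(pts[:,2],98)-.012]
            c=top.mean(0);ev,V=np.linalg.eigh(np.cov(top[:,:2].T));print("  top",np.round(c,3),len(top),"ang",np.degrees(np.arctan2(V[1,1],V[0,1])).round(1),np.sqrt(ev).round(4))
    cv2.imwrite(f"pics/{n}_crop.png",cv2.resize(z["p"][190:300,260:420,::-1],None,fx=4,fy=4,interpolation=2))
E
```

```text
scene key_mid 0.9 [317. 275.] [[0.435, -0.026, 0.002], [0.446, 0.009, 0.068], [0.486, 0.031, 0.091]]
  top [0.448 0.005 0.087] 185 ang 64.0 [0.0033 0.0179]
scene key_mid 0.67 [359. 247.] [[0.398, -0.188, 0.001], [0.425, -0.105, 0.079], [0.47, -0.096, 0.101]]
  top [ 0.425 -0.106  0.096] 166 ang 166.8 [0.0034 0.0186]
scene key_mid 0.57 [430. 212.] [[0.359, -0.392, 0.006], [0.369, -0.339, 0.046], [0.394, -0.316, 0.09]]
  top [ 0.37  -0.343  0.087] 111 ang 96.0 [0.0035 0.0195]
scene key_block 0.8 [346. 260.] [[0.387, -0.132, 0.006], [0.444, -0.089, 0.045], [0.504, -0.078, 0.071]]
  top [ 0.45  -0.107  0.069] 59 ang 178.4 [0.0038 0.0133]
scene key_block 0.24 [354. 206.] [[0.542, -0.328, 0.005], [0.553, -0.269, 0.011], [0.564, -0.212, 0.015]]
  top [ 0.553 -0.269  0.011] 142 ang 98.9 [0.0027 0.0353]
scene clamp_collar 0.81 [228. 332.] [[0.45, 0.196, 0.089], [0.474, 0.232, 0.111], [0.516, 0.258, 0.114]]
  top [0.477 0.23  0.111] 572 ang -145.8 [0.0192 0.0197]
scene clamp_collar 0.65 [189. 309.] [[0.364, 0.133, 0.033], [0.553, 0.251, 0.112], [0.652, 0.34, 0.297]]
  top [0.646 0.257 0.295] 1
[... 447 characters left out ...]

  top [ 0.373 -0.356  0.087] 223 ang 95.9 [0.0035 0.0188]
side key_mid 0.65 [321. 231.] [[0.433, -0.027, 0.003], [0.451, -0.006, 0.056], [0.463, 0.026, 0.09]]
  top [ 0.449 -0.005  0.085] 136 ang 61.8 [0.0029 0.0186]
side key_block 0.98 [314. 275.] [[0.388, -0.144, 0.003], [0.453, -0.138, 0.038], [0.51, -0.085, 0.067]]
  top [ 0.454 -0.115  0.067] 80 ang -178.0 [0.0032 0.016 ]
side clamp_collar 0.61 [337. 178.] [[0.449, 0.191, 0.093], [0.481, 0.205, 0.111], [0.512, 0.245, 0.114]]
  top [0.482 0.209 0.11 ] 181 ang -173.9 [0.0141 0.0201]
side centrifuge 0.81 [357. 181.] [[0.384, 0.111, 0.012], [0.537, 0.147, 0.105], [0.656, 0.313, 0.294]]
  top [0.65  0.22  0.293] 344 ang 98.2 [0.0059 0.0555]
```

View pics/scene_crop.png

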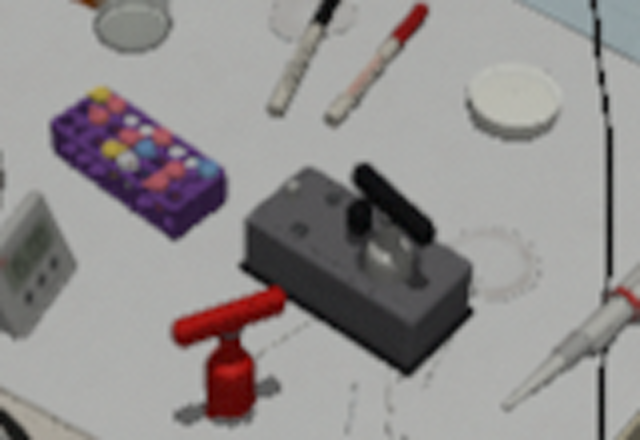

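The crop shows the black T-handle at about (395,200), over the grey block with its steel barrel in the hole. The red look-alike at (230,350) stands in front of the block. A black knob shows at (360,215). I'll look from above with the wrist camera.

Call:
arm_command(
  increments=[
    [0, [0.0139, 0.0248, 0.003], [0, 0, 7.1]],
    [0, [0.0139, 0.0248, 0.003], [0, 0, 7.1]],
    [0, [0.0139, 0.0248, 0.003], [0, 0, 7.1]],
    [0, [0.0139, 0.0248, 0.003], [0, 0, 7.1]],
    [0, [0.0139, 0.0248, 0.003], [0, 0, 7.1]],
    [0, [0.0139, 0.0248, 0.003], [0, 0, 7.1]],
    [0, [0.0139, 0.0248, 0.003], [0, 0, 7.1]],
    [0, [0.0139, 0.0248, 0.003], [0, 0, 7.1]],
    [0, [0.0139, 0.0248, 0.003], [0, 0, 7.1]],
    [0, [0.0139, 0.0248, 0.003], [0, 0, 7.1]],
    [0, [0.0139, 0.0248, 0.003], [0, 0, 7.1]],
    [0, [0.0139, 0.0248, 0.003], [0, 0, 7.1]],
    [0, [0.0139, 0.0248, 0.003], [0, 0, 7.1]],
    [0, [0.0139, 0.0248, 0.003], [0, 0, 7.1]],
    [0, [0.0139, 0.0248, 0.003], [0, 0, 7.1]],
    [0, [0.0139, 0.0248, 0.003], [0, 0, 7.1]],
    [0, [0.0139, 0.0248, 0.003], [0, 0, 7.1]],
    [0, [0.0139, 0.0248, 0.003], [0, 0, 7.1]],
    [0, [0.0139, 0.0248, 0.003], [0, 0, 7.1]],
    [0, [0.0139, 0.0248, 0.003], [0, 0, 7.1]],
  ],
)

```text
t: 2.57
eef_pos: [0.4264, -0.1099, 0.3021]
tool_rot: [0.0, 0.208, 0.978, -0.0]
ft_force: [-0.1, -0.8, 0.7]
opening: 0.0877
```

Call:
arm_command(
  increments=[
    [0, [0, 0, 0], [0, 0, 5]],
    [0, [0, 0, 0], [0, 0, 5]],
    [0, [0, 0, 0], [0, 0, 0]],
    [0, [0, 0, 0], [0, 0, 0]],
  ],
)

```text
t: 2.9
eef_pos: [0.4258, -0.1111, 0.3017]
tool_rot: [0.0, 0.126, 0.992, -0.0]
ft_force: [1.0, 0.0, 0.4]
opening: 0.088
```

```bash
python3 - <<'E'
from h import *
s=bot.sense();p,d=bot.grab_frame("wrist"); cv2.imwrite("pics/w1.png",p[:,:,::-1])
K,P=campose("wrist",s);W=cloud(K,P,d);np.savez("pics/w1.npz",p=p,d=d,K=K,P=P)
print(s["t"],s["eef_pos"],Rq(s["tool_rot"]).as_euler("ZYX",degrees=True),s["joint_positions"],s["ft_force"])
for q in ["key_mid","key_block"]:
    for r in bot.trace("wrist",q)[:3]:
        pts=W[r["region"]];pts=pts[~np.isnan(pts[:,0])]
        print(q,round(r["score"],2),np.round(r["uv"]),np.round(np.percentile(pts,[2,50,98],axis=0),3).tolist())
        zt=np.percentile(pts[:,2],95);top=pts[pts[:,2]>zt-.008]
        (c,sz,a)=cv2.minAreaRect((top[:,:2]*1000).astype(np.float32));print("  top",zt.round(3),np.round(c,1),np.round(sz,1),a)
E
```

```text
2.9 [ 0.42583101 -0.11111908  0.30169637] [ 1.65550163e+02  1.67315409e-03 -1.79999102e+02] [-2.82287774e-01  6.72394521e-02  1.95650778e+00 -1.64484664e-05
  1.11781576e+00 -1.60087967e+00] [1.02305404 0.00431261 0.42574658]
key_mid 0.97 [ 95. 217.] [[0.36, -0.377, 0.012], [0.372, -0.342, 0.085], [0.383, -0.32, 0.09]]
  top 0.089 [ 371.8 -350.4] [12.  64.9] 6.718508720397949
key_mid 0.75 [426. 207.] [[0.433, -0.027, 0.001], [0.444, -0.001, 0.086], [0.465, 0.027, 0.089]]
  top 0.089 [4.485e+02 1.000e-01] [63.  12.1] 63.8155403137207
key_mid 0.71 [317. 212.] [[0.397, -0.123, 0.03], [0.423, -0.111, 0.097], [0.454, -0.099, 0.099]]
  top 0.099 [ 425.7 -111.8] [11.7 62.2] 75.84425354003906
key_block 0.64 [327. 228.] [[0.386, -0.141, 0.004], [0.447, -0.11, 0.046], [0.506, -0.082, 0.058]]
  top 0.048 [ 448.3 -112.1] [ 60.  124.4] 89.31317901611328
```

View pics/w1.png

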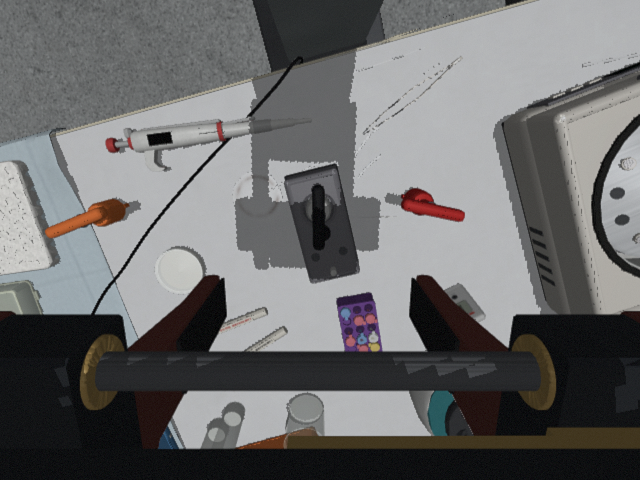

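```bash
python3 - <<'E'
from h import *
z=np.load("pics/w1.npz");p,d,K,P=z["p"],z["d"],z["K"],z["P"];W=cloud(K,P,d)
cv2.imwrite("pics/w1c.png",cv2.resize(p[150:300,260:390,::-1],None,fx=4,fy=4,interpolation=2))
for v in range(180,280,4): print(v,[ (int(1000*W[v,u,2]) if W[v,u,2]==W[v,u,2] else -1) for u in range(296,350,3)])
print(W[236,323],W[247,318],W[257,342])
E
```

```text
180 [45, 47, 47, 46, 46, 47, 46, 45, 46, 46, 45, 46, 46, 47, 46, 0, 0, 0]
184 [45, 45, 47, 46, 46, 47, 46, 46, 47, 45, 45, 45, 46, 46, 45, 0, 1, -1]
188 [46, 46, 45, 47, 45, 47, 95, 96, 95, 94, 46, 45, 46, 47, 47, 42, -1, -1]
192 [45, 47, 45, 45, 46, 46, 97, 96, 97, 96, 45, 46, 48, 45, 46, 44, 0, 0]
196 [47, 47, 45, 46, 45, 10, 97, 98, 97, 97, 43, 46, 45, 46, 45, 46, 0, 0]
200 [45, 46, 47, 46, 22, 49, 96, 98, 99, 96, 47, 10, 45, 45, 45, 45, 6, 1]
204 [47, 46, 45, 10, 51, 55, 96, 99, 97, 96, 54, 49, 11, 46, 45, 47, 45, 0]
208 [46, 46, 43, 8, 54, 55, 98, 99, 98, 98, 55, 52, 14, 46, 46, 47, 45, 0]
212 [46, 46, 44, 19, 53, 56, 96, 99, 97, 96, 55, 54, 30, -1, 45, 47, 46, 4]
216 [47, 45, 45, 38, 51, 82, 97, 99, 97, 96, 55, 49, 43, 46, 46, 45, 46, 44]
220 [47, 44, 46, 44, 40, 50, 97, 99, 98, 96, 31, 42, 47, 45, 46, 46, 45, 46]
224 [44, 47, 45, 44, 47, 45, 97, 98, 100, 99, 45, 46, 46, 47, 46, 47, 46, 46]
228 [45, 46, 47, 46, 47, 46, 96, 98, 98, 97, 71, 46, 45, 46, 45, 47, 46, 47]
232 [0, 45, 46, 46, 47, 46, 97, 97, 97, 98, 74, 72, 46, 46, 46, 47, 46, 45]
236 [1, 46, 47, 45, 46, 45, 96, 98, 9
[... 192 characters left out ...]
8 [0, 0, 45, 46, 47, 47, 95, 98, 97, 96, 44, 46, 47, 47, 46, 45, 45, 47]
252 [0, 0, 44, 45, 46, 47, 46, 46, 45, 46, 46, 46, 46, 45, 45, 44, 46, 47]
256 [1, 0, 0, 45, 46, 46, 45, 46, 45, 46, 46, 45, 46, 47, 47, 46, 46, 46]
260 [0, 0, 0, 44, 47, 45, 47, 45, 45, 45, 46, 47, 45, 47, 47, 46, 46, 45]
264 [1, 0, 1, 44, 46, 46, 46, 46, 44, 47, 47, 46, 44, 45, 45, 44, 46, 46]
268 [0, 0, 0, 0, 46, 46, 45, 46, 46, 45, 45, 45, 51, 48, 45, 46, 46, 45]
272 [0, 1, 0, 0, 46, 45, 46, 46, 47, 46, 45, 45, 60, 57, 46, 46, 46, 44]
276 [0, 0, 1, 2, 0, 46, 46, 46, 46, 45, 47, 45, 46, 46, 46, 46, 44, 0]
[ 0.44346052 -0.11133052  0.09845993] [ 0.45292634 -0.11878135  0.09886384] [ 0.48577537 -0.09902342  0.04626637]
```

View pics/w1c.png

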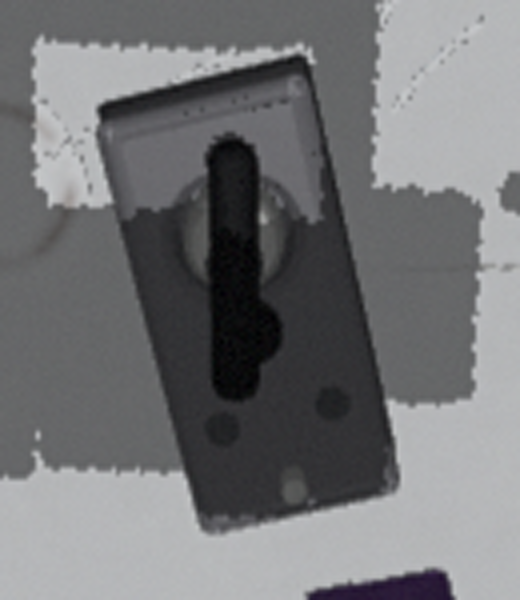

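The crop shows the handle at (233,265), directly over the barrel. A black driver knob at (265,330), 74 mm high, sits beside one handle end, so I'll grip with the fingertips above 75 mm. I'm descending now.

Call:
arm_command(
  increments=[
    [110, [0, 0, -0.022], [0, 0, 0]],
    [110, [0, 0, -0.022], [0, 0, 0]],
    [110, [0, 0, -0.022], [0, 0, 0]],
    [110, [0, 0, -0.022], [0, 0, 0]],
    [110, [0, 0, -0.022], [0, 0, 0]],
    [110, [0, 0, -0.022], [0, 0, 0]],
    [110, [0, 0, -0.022], [0, 0, 0]],
    [110, [0, -0.0005, -0.022], [0, 0, 0]],
    [110, [0, 0, -0.008], [0, 0, 0]],
    [110, [0, 0, -0.008], [0, 0, 0]],
    [110, [0, 0, -0.008], [0, 0, 0]],
    [110, [0, 0, -0.006], [0, 0, 0]],
    [110, [0, 0, 0], [0, 0, 0]],
    [110, [0, 0, 0], [0, 0, 0]],
  ],
)

```text
t: 4.22
eef_pos: [0.4261, -0.1118, 0.0959]
tool_rot: [0.0, 0.125, 0.992, -0.0]
ft_force: [0.5, 0.5, -0.8]
opening: 0.05
```

```bash
python3 - <<'E'
from h import *
s=bot.sense();p,d=bot.grab_frame("wrist"); cv2.imwrite("pics/w2.png",p[:,:,::-1])
K,P=campose("wrist",s);W=cloud(K,P,d)
print(s["t"],s["eef_pos"],s["ft_force"],s["opening"])
top=W[(W[...,2]>.09)&(W[...,2]<.105)&(abs(W[...,0]-.426)<.05)&(abs(W[...,1]+.112)<.03)]
# exclude fingers by color unknown
print(len(top),np.percentile(top,[2,50,98],axis=0))
E
```

```text
4.2167 [ 0.42608088 -0.11182263  0.09593019] [ 0.48785315  0.50303108 -0.78983231] 0.04997072680459621
4061 [[ 0.39579649 -0.1396191   0.09119599]
 [ 0.41806928 -0.10955739  0.09762344]
 [ 0.44084359 -0.08420817  0.10386386]]
```

View pics/w2.png

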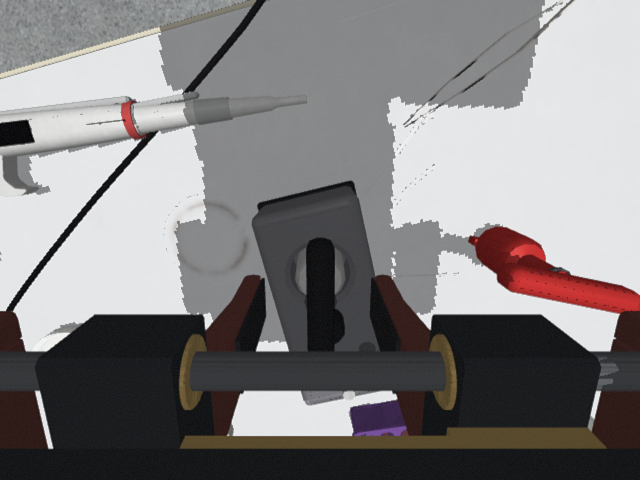

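The handle sits centred between the fingers, at column 320. I'm closing the gripper.

Call:
arm_command(
  increments=[
    [255, [0, 0, 0], [0, 0, 0]],
    [255, [0, 0, 0], [0, 0, 0]],
    [255, [0, 0, 0], [0, 0, 0]],
    [255, [0, 0, 0], [0, 0, 0]],
    [255, [0, 0, 0], [0, 0, 0]],
    [255, [0, 0, 0], [0, 0, 0]],
    [255, [0, 0, 0], [0, 0, 0]],
    [255, [0, 0, 0], [0, 0, 0]],
  ],
)

```text
t: 4.93
eef_pos: [0.4259, -0.1117, 0.0958]
tool_rot: [0.0, 0.125, 0.992, 0.0]
ft_force: [0.4, -0.3, 2.5]
opening: 0.0118
```

Call:
arm_command(
  increments=[
    [255, [0, 0, 0.005], [0, 0, 0]],
    [255, [0, 0, 0.01], [0, 0, 0]],
    [255, [0, 0, 0.02], [0, 0, 0]],
    [255, [0, 0, 0.02], [0, 0, 0]],
    [255, [0, 0, 0.03], [0, 0, 0]],
    [255, [0, 0, 0.03], [0, 0, 0]],
    [255, [0, 0, 0.03], [0, 0, 0]],
    [255, [0.003, 0.02, 0.03], [0, 0, 0]],
    [255, [0.003, 0.03, 0.02], [0, 0, 0]],
    [255, [0.003, 0.03, 0.01], [0, 0, 0]],
    [255, [0.004, 0.03, 0], [0, 0, 0]],
    [255, [0.004, 0.03, 0], [0, 0, 0]],
    [255, [0.004, 0.03, 0], [0, 0, 0]],
    [255, [0.003, 0.03, 0], [0, 0, 0]],
    [255, [0, 0.01, 0], [0, 0, 0]],
    [255, [0, 0, 0], [0, 0, 0]],
    [255, [0, 0, 0], [0, 0, 0]],
    [255, [0, 0, 0], [0, 0, 0]],
  ],
)

```text
t: 6.43
eef_pos: [0.4495, 0.0974, 0.3008]
tool_rot: [-0.0, 0.125, 0.992, -0.0]
ft_force: [-0.4, -0.5, -2.4]
opening: 0.0122
```

```bash
python3 - <<'E'
from h import *
s=bot.sense();p,d=bot.grab_frame("wrist"); cv2.imwrite("pics/w3.png",p[:,:,::-1])
K,P=campose("wrist",s);np.savez("pics/w3.npz",p=p,d=d,K=K,P=P)
print(s["t"],s["eef_pos"],s["ft_force"],s["torque"],s["opening"])
W=cloud(K,P,d)
for q in ["clamp_collar","centrifuge","key_mid"]:
    for r in bot.trace("wrist",q)[:2]:
        m=r["region"];pts=W[m];pts=pts[~np.isnan(pts[:,0])]
        print(q,round(r["score"],2),np.round(r["uv"]),m.sum(),np.round(np.percentile(pts,[2,50,98],axis=0),3).tolist())
E
```

```text
6.4333 [0.44946484 0.09739135 0.30078402] [-0.43590984 -0.50289032 -2.38715754] [ 0.04381926 -0.18901926  0.01366218] 0.012237209441144335
clamp_collar 0.84 [451. 203.] 2173 [[0.45, 0.193, 0.09], [0.476, 0.221, 0.111], [0.511, 0.255, 0.112]]
centrifuge 0.6 [487. 226.] 61734 [[0.371, 0.124, 0.063], [0.489, 0.239, 0.11], [0.624, 0.325, 0.22]]
centrifuge 0.22 [ 84. 340.] 506 [[0.541, -0.288, 0.0], [0.549, -0.244, 0.011], [0.559, -0.212, 0.013]]
key_mid 0.97 [317. 286.] 3702 [[0.419, 0.087, 0.228], [0.441, 0.099, 0.302], [0.464, 0.109, 0.304]]
key_mid 0.96 [234. 234.] 1356 [[0.433, -0.026, 0.001], [0.446, 0.006, 0.084], [0.464, 0.028, 0.09]]
```

View pics/w3.png

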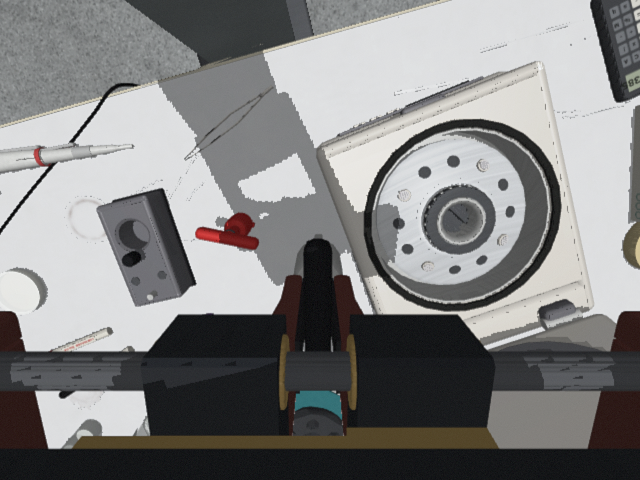

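The key is in hand and upright. The hub is at (461,217), with the slot visible inside it as a dark line. The empty block hole is at (133,232).

```bash
python3 - <<'E'
from h import *
z=np.load("pics/w3.npz");p,d,K,P=z["p"],z["d"],z["K"],z["P"];W=cloud(K,P,d)
def rect(cx,cy,h,half,zh,name,n=600):
    g=np.linspace(-half,half,n); X,Y=np.meshgrid(cx+g,cy-g) # col=+x, row down=-y
    uv=proj(K,P,np.stack([X.ravel(),Y.ravel(),np.full(X.size,zh)],-1)).astype(np.float32)
    im=cv2.remap(p,uv[:,0].reshape(n,n),uv[:,1].reshape(n,n),cv2.INTER_CUBIC)
    cv2.imwrite(name,im[:,:,::-1])
rect(.478,.228,0,.045,.112,"pics/hub_top.png")
rect(.478,.228,0,.025,.090,"pics/hub_core.png")
rect(.426,-.112,0,.03,.046,"pics/hole.png")
# collar heights
m=np.hypot(W[...,0]-.48,W[...,1]-.226)<.045
pts=W[m]
r=np.hypot(pts[:,0]-.48,pts[:,1]-.226)
for a in np.arange(0,.045,.003):
    k=(r>=a)&(r<a+.003); print(round(a,3),k.sum(),np.round(np.percentile(pts[k,2],[10,50,90])*1000,1))
E
python3 - <<'E'
import cv2,numpy as np
a=[cv2.imread(f"pics/{n}.png") for n in("hub_top","hub_core")]
cv2.imwrite("pics/hub2.png",cv2.resize(np.hstack(a),(800,400)))
E
```

```text
0.0 35 [79.2 80.5 89.1]
0.003 81 [79.8 81.5 90.5]
0.006 118 [80.8 90.2 91.2]
0.009 145 [80.9 90.1 91.2]
0.012 271 [ 85.3  91.3 107.3]
0.015 517 [ 89.5 106.6 110.8]
0.018 423 [108.9 111.3 112.8]
0.021 464 [109.9 111.1 112.6]
0.024 545 [109.8 110.7 111.8]
0.027 701 [ 88.6 110.7 111.7]
0.03 685 [ 89.1 109.9 111.2]
0.033 512 [ 98.5 100.2 109.8]
0.036 637 [ 98.5  99.6 100.5]
0.039 774 [ 97.4  98.6 100. ]
0.042 842 [96.  97.4 98.7]
```

View pics/hub2.png

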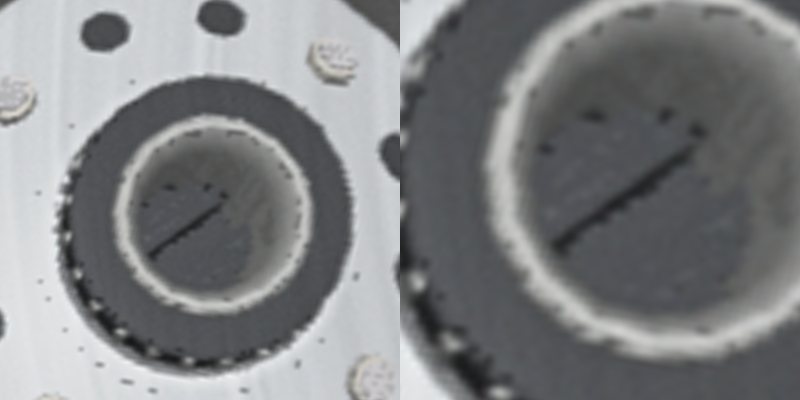

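View pics/hole.png

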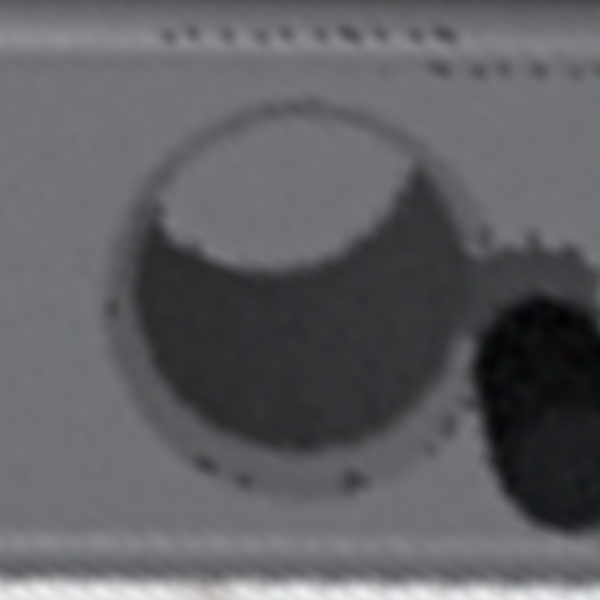

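```bash
python3 - <<'E'
from h import *
z=np.load("pics/w3.npz");p,d,K,P=z["p"],z["d"],z["K"],z["P"];W=cloud(K,P,d)
# bright rim fit, hub mouth
g=p.astype(int).sum(2)
r=np.hypot(W[...,0]-.4805,W[...,1]-.2255)
# rectified radial edge search at z=.112
def radial(cx,cy,zh,r0,r1):
    th=np.linspace(0,2*np.pi,120,endpoint=False);rr=np.linspace(r0,r1,100)
    X=cx+np.outer(np.cos(th),rr);Y=cy+np.outer(np.sin(th),rr)
    uv=proj(K,P,np.stack([X.ravel(),Y.ravel(),np.full(X.size,zh)],-1)).astype(np.float32)
    return th,rr,cv2.remap(p,uv[:,0].reshape(X.shape),uv[:,1].reshape(X.shape),1).mean(2)
def circ(th,e,cx,cy):
    x=cx+e*np.cos(th);y=cy+e*np.sin(th);ok=np.ones(len(x),bool)
    for _ in range(5):
        A=np.c_[2*x,2*y,np.ones_like(x)];s=np.linalg.lstsq(A[ok],(x**2+y**2)[ok],rcond=None)[0]
        R_=np.sqrt(s[2]+s[0]**2+s[1]**2);res=np.hypot(x-s[0],y-s[1])-R_;ok=abs(res)<2*res[ok].std()+1e-5
    return s[:2],R_,res[ok].std(),ok.sum()
cx,cy=.4807,.2253
th,rr,I=radial(cx,cy,.112,.018,.026)
pk=rr[I.argmax(1)];print("rim peak",circ(th,pk,cx,cy))
dI=np.gradient(I,axis=1);print("outer edge",circ(th,rr[dI.argmin(1)],cx,cy),"inner",circ(th,rr[dI.argmax(1)],cx,cy))
th,rr,I=radial(.426,-.112,.046,.017,.024)
print("hole", circ(th,rr[np.abs(np.gradient(I,axis=1)).argmax(1)],.426,-.112))
th,rr,I=radial(.426,-.112,.043,.014,.019)
print("hole2", circ(th,rr[np.gradient(I,axis=1).argmax(1)],.426,-.112))
# slot floor points
m=(np.hypot(W[...,0]-.4807,W[...,1]-.2255)<.015)&(W[...,2]<.0855)
q=W[m];c=q.mean(0);e,V=np.linalg.eigh(np.cov(q[:,:2].T));print("slot floor",len(q),c,np.degrees(np.arctan2(V[1,1],V[0,1])),np.sqrt(e))
# dark line
m2=(np.hypot(W[...,0]-.4807,W[...,1]-.2255)<.014)&(g/3<45)&(W[...,2]<.1)
q=W[m2];c=q.mean(0);e,V=np.linalg.eigh(np.cov(q[:,:2].T));print("dark",len(q),c,np.degrees(np.arctan2(V[1,1],V[0,1])),np.sqrt(e))
# casing yaw
rg=[t for t in bot.trace("wrist","centrifuge")][0]["region"]
k=rg&(abs(W[...,2]-.11)<.004)
q=W[k];hull=cv2.convexHull((q[:,:2]*1000).astype(np.float32))
print("case",cv2.minAreaRect(hull),np.percentile(q,[1,99],axis=0))
top=(abs(W[...,2]-.099)<.02)&(W[...,0]>.35)
print("handle in hand"); 
E
python3 - <<'E'
import sys;sys.path.insert(0,'.')
from h import *
z=np.load("pics/w3.npz");W=cloud(z["K"],z["P"],z["d"]);p=z["p"]
cv2.imwrite("pics/key_hand.png",cv2.resize(p[220:330,250:390,::-1],None,fx=5,fy=5,interpolation=2))
for u in (312,317,322): print(u,[tuple(np.round(W[v,u]*1000).tolist()) for v in range(232,350,8)])
z=np.load("pics/w1.npz")
E
```

```text
rim peak (array([0.48103945, 0.22474133]), np.float64(0.02053892522371887), np.float64(0.00022907895720636215), np.int64(118))
outer edge (array([0.48085174, 0.22468951]), np.float64(0.022065246015298176), np.float64(0.00033743085928104465), np.int64(104)) inner (array([0.48124615, 0.22480922]), np.float64(0.01950777785521137), np.float64(0.0002678486243136008), np.int64(115))
hole (array([ 0.4262448, -0.1127425]), np.float64(0.018894195229550943), np.float64(0.0009381556216361943), np.int64(110))
hole2 (array([ 0.42616256, -0.11111466]), np.float64(0.0173693274005177), np.float64(0.0004817073360226602), np.int64(103))
slot floor 143 [0.48461443 0.22814534 0.08052734] -148.46584763960212 [0.00292824 0.00583725]
dark 13 [0.48291548 0.23026697 0.08307177] -145.33697728281172 [0.0001432  0.00525628]
case ((494.78802490234375, 225.5732421875), (245.12533569335938, 204.5457305908203), 7.0178680419921875) [[0.36828936 0.11721697 0.10655643]
 [0.6067519  0.33188321 0.11385866]]
handle in hand
312 [(483.0, 80.0, 1.0), (418.0, 102.0, 294.0), (420.0, 102.0, 302.0), (423.0, 101.0, 303.0), (426.
[... 218 characters left out ...]
61.0, 91.0, 304.0)]
317 [(484.0, 86.0, 1.0), (418.0, 104.0, 296.0), (420.0, 104.0, 303.0), (423.0, 103.0, 303.0), (426.0, 102.0, 304.0), (430.0, 101.0, 303.0), (433.0, 100.0, 303.0), (437.0, 99.0, 302.0), (440.0, 99.0, 304.0), (444.0, 98.0, 302.0), (447.0, 97.0, 304.0), (451.0, 96.0, 303.0), (454.0, 95.0, 303.0), (458.0, 94.0, 303.0), (462.0, 93.0, 303.0)]
322 [(486.0, 92.0, 0.0), (419.0, 106.0, 294.0), (421.0, 106.0, 302.0), (423.0, 105.0, 304.0), (427.0, 104.0, 303.0), (430.0, 103.0, 303.0), (433.0, 102.0, 304.0), (437.0, 102.0, 303.0), (440.0, 101.0, 303.0), (444.0, 100.0, 303.0), (448.0, 99.0, 302.0), (451.0, 98.0, 304.0), (454.0, 97.0, 303.0), (458.0, 96.0, 304.0), (462.0, 95.0, 303.0)]
```

View pics/key_hand.png

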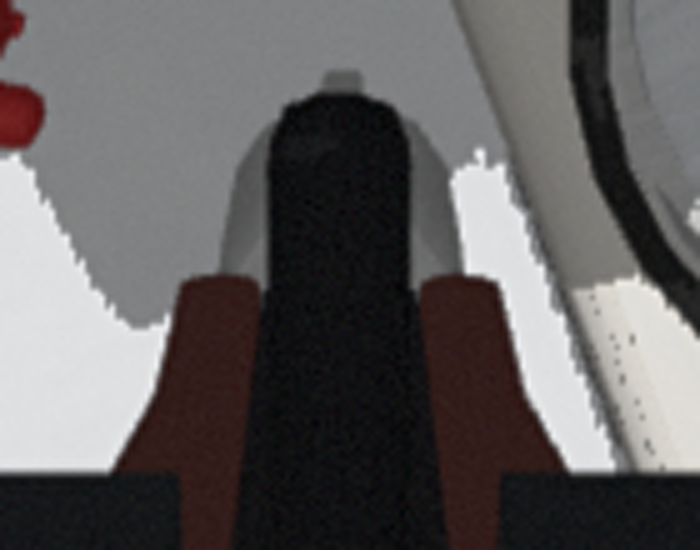

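```bash
python3 - <<'E'
from h import *
z=np.load("pics/w3.npz");p,d,K,P=z["p"],z["d"],z["K"],z["P"]
W=cloud(K,P,d)
for v in range(230,241): print(v,p[v,318],np.round(W[v,318],4))
tcp=np.array([.44946,.09739,.30078]);ax=np.array([np.cos(np.radians(165.55)),np.sin(np.radians(165.55)),0])
for dz,r in((.0858,.015),(.0858,.014),(.0768,.015),(.0768,.014),(.006,.032)):
    for s in (0,):
        print(dz,r,proj(K,P,tcp-[0,0,dz]+ax*r))
E
```

```text
230 [127 129 130] [4.823e-01 8.820e-02 3.000e-04]
231 [125 127 129] [0.4835 0.0878 0.0005]
232 [127 129 130] [0.4847 0.0875 0.0006]
233 [125 124 126] [ 4.862e-01  8.720e-02 -3.000e-04]
234 [97 98 99] [0.4349 0.1003 0.2179]
235 [87 88 87] [0.4352 0.1003 0.2194]
236 [87 88 88] [0.4351 0.1003 0.2222]
237 [84 86 86] [0.4353 0.1002 0.2241]
238 [54 54 56] [0.4186 0.1045 0.2926]
239 [16 18 18] [0.4187 0.1045 0.2941]
240 [13 12 14] [0.4188 0.1044 0.2951]
0.0858 0.015 [[319.24904775 232.66298735]]
0.0858 0.014 [[319.24257135 234.17467462]]
0.0768 0.015 [[319.29003701 236.12440466]]
0.0768 0.014 [[319.28326633 237.68985602]]
0.006 0.032 [[319.95205986 238.51892594]]
```

Call:
arm_command(
  increments=[
    [255, [0.0039, 0.0159, 0], [0, 0, 6]],
    [255, [0.0039, 0.0159, 0], [0, 0, 6]],
    [255, [0.0039, 0.0159, 0], [0, 0, 6]],
    [255, [0.0039, 0.0159, 0], [0, 0, 6]],
    [255, [0.0039, 0.0159, 0], [0, 0, 6]],
    [255, [0.0039, 0.0159, 0], [0, 0, 6]],
    [255, [0.0039, 0.0159, 0], [0, 0, 6]],
    [255, [0.0039, 0.0159, 0], [0, 0, 6]],
    [255, [0, 0, -0.02], [0, 0, 0]],
    [255, [0, 0, -0.02], [0, 0, 0]],
    [255, [0, 0, -0.02], [0, 0, 0]],
    [255, [0, 0, -0.015], [0, 0, 0]],
    [255, [0, 0, -0.01], [0, 0, 0]],
    [255, [0, 0, 0], [0, 0, 0]],
    [255, [0, 0, 0], [0, 0, 0]],
    [255, [0, 0, 0], [0, 0, 0]],
  ],
)

```text
t: 8.02
eef_pos: [0.4818, 0.2256, 0.2166]
tool_rot: [0.001, -0.29, 0.957, 0.0]
ft_force: [-0.4, 0.8, -1.4]
opening: 0.0117
```

```bash
python3 - <<'E'
from h import *
s=bot.sense()
for n in("wrist","scene"):
    p,d=bot.grab_frame(n); cv2.imwrite(f"pics/{n}4.png",p[:,:,::-1]); np.savez(f"pics/{n}4.npz",p=p,d=d)
print(s["t"],s["eef_pos"],Rq(s["tool_rot"]).as_euler("ZYX",degrees=True),s["joint_positions"],s["ft_force"],s["torque"],s["opening"])
p=cv2.imread("pics/scene4.png");cv2.imwrite("pics/scene4c.png",cv2.resize(p[230:380,130:300],None,fx=4,fy=4,interpolation=2))
E
```

```text
8.0167 [0.48176406 0.22555276 0.21657232] [-1.46337695e+02  7.99316187e-02 -1.79986698e+02] [ 4.15492026e-01  3.19539782e-01  1.85694246e+00  1.22691497e-05
  9.63696188e-01 -1.74282918e+00] [-0.4152985   0.80250607 -1.38309076] [ 0.1054257  -0.09269747  0.0329514 ] 0.011749275698967762
```

View pics/wrist4.png

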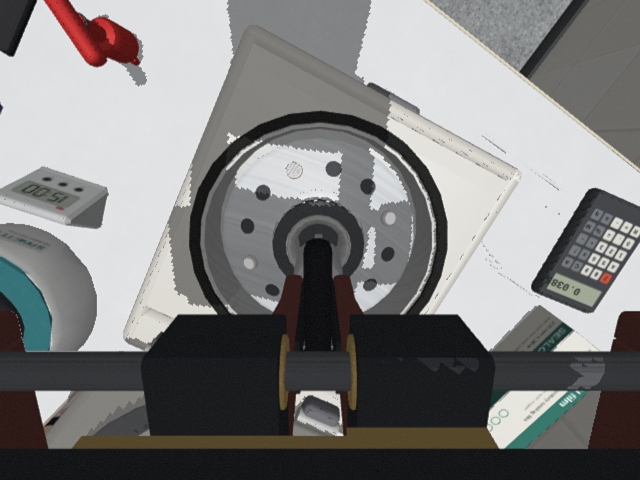

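View pics/scene4c.png

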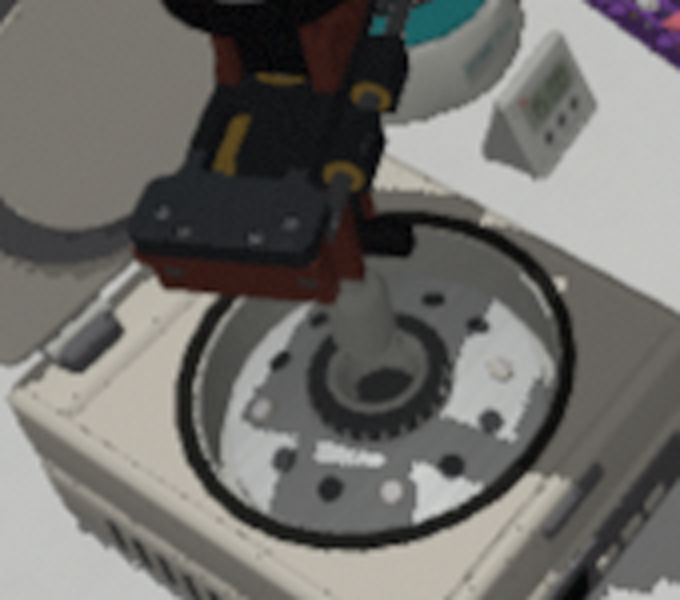

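The wrist view shows the key over the bore, with the rim visible around (318,235). I'll re-measure the hub centre at this yaw to cancel camera bias.

```bash
python3 - <<'E'
from h import *
s=bot.sense()
z=np.load("pics/wrist4.npz");p,d=z["p"],z["d"];K,P=campose("wrist",s);W=cloud(K,P,d)
from scipy.optimize import least_squares
yaw=np.radians(213.66)
def fit(zh,r0,r1,mode,cx=.481,cy=.2247):
    th=yaw+np.radians(np.arange(-100,101,2));rr=np.linspace(r0,r1,120)
    for it in range(3):
        X=cx+np.outer(np.cos(th),rr);Y=cy+np.outer(np.sin(th),rr)
        uv=proj(K,P,np.stack([X.ravel(),Y.ravel(),np.full(X.size,zh)],-1)).astype(np.float32)
        I=cv2.remap(p,uv[:,0].reshape(X.shape),uv[:,1].reshape(X.shape),1).mean(2)
        D=np.gradient(I,axis=1); e=rr[(I if mode=='max' else D if mode=='up' else -D).argmax(1)]
        x=cx+e*np.cos(th);y=cy+e*np.sin(th)
        f=least_squares(lambda q:np.hypot(x-q[0],y-q[1])-q[2],[cx,cy,(r0+r1)/2],loss='soft_l1',f_scale=3e-4)
        cx,cy=f.x[:2]
    return f.x,np.median(abs(f.fun))
print("outer",fit(.112,.018,.026,'down'));print("peak",fit(.112,.018,.026,'max'));print("inner",fit(.112,.017,.023,'up'))
cv2.imwrite("pics/w4c.png",cv2.resize(p[190:290,260:380,::-1],None,fx=6,fy=6,interpolation=2))
# case yaw / hub top height
r=np.hypot(W[...,0]-.481,W[...,1]-.2247);print(np.nanmedian(W[(r>.021)&(r<.03)][:,2]))
E
```

```text
outer (array([0.48130148, 0.22485598, 0.02282061]), np.float64(0.00014647063715379424))
peak (array([0.48175591, 0.22492874, 0.02093558]), np.float64(0.0002621285125498779))
inner (array([0.48382654, 0.22652995, 0.01939779]), np.float64(0.0005582991813692859))
0.3026731471544212
```

View pics/w4c.png

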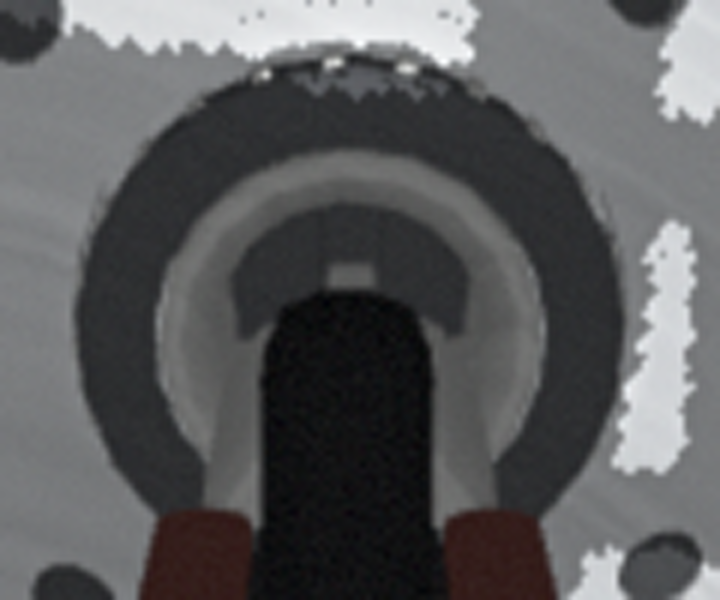

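The bit is at column 350 and the rim centre at column 351, so they're aligned. I'll lower slowly into the mouth.

Call:
arm_command(
  increments=[
    [255, [-0.0006, -0.0007, -0.006], [0, 0, 0]],
    [255, [0, 0, -0.006], [0, 0, 0]],
    [255, [0, 0, -0.004], [0, 0, 0]],
    [255, [0, 0, -0.004], [0, 0, 0]],
    [255, [0, 0, -0.003], [0, 0, 0]],
    [255, [0, 0, 0], [0, 0, 0]],
    [255, [0, 0, 0], [0, 0, 0]],
  ],
)

```text
t: 8.7
eef_pos: [0.4805, 0.2248, 0.1924]
tool_rot: [-0.0, -0.29, 0.957, -0.0]
ft_force: [0.8, 0.6, -2.3]
opening: 0.0119
```

Call:
arm_command(
  increments=[
    [255, [0, 0, -0.002], [0, 0, 0]],
    [255, [0, 0, -0.002], [0, 0, 0]],
    [255, [0, 0, 0], [0, 0, 0]],
  ],
)

```text
t: 8.95
eef_pos: [0.4804, 0.2248, 0.1884]
tool_rot: [-0.0, -0.29, 0.957, -0.0]
ft_force: [0.3, -0.1, -1.8]
opening: 0.0118
```

Call:
arm_command(
  increments=[
    [255, [0.0003, 0, -0.002], [0, 0, 0]],
    [255, [0, 0, -0.002], [0, 0, 0]],
    [255, [0, 0, -0.002], [0, 0, 0]],
    [255, [0, 0, -0.002], [0, 0, 0]],
    [255, [0, 0, 0], [0, 0, 0]],
  ],
)

```text
t: 9.37
eef_pos: [0.4806, 0.2247, 0.1802]
tool_rot: [-0.0, -0.29, 0.957, -0.0]
ft_force: [-0.4, 1.3, -2.2]
opening: 0.012
```

Call:
arm_command(
  increments=[
    [255, [0, 0, -0.0015], [0, 0, 0]],
    [255, [0, 0, -0.0015], [0, 0, 0]],
    [255, [0, 0, -0.001], [0, 0, 0]],
    [255, [0, 0, 0], [0, 0, 0]],
    [255, [0, 0, 0], [0, 0, 0]],
  ],
)

```text
t: 9.78
eef_pos: [0.4807, 0.2247, 0.1766]
tool_rot: [-0.0, -0.29, 0.957, -0.0]
ft_force: [0.4, -0.3, -1.6]
opening: 0.0121
```

Call:
arm_command(
  increments=[
    [255, [0, 0, -0.001], [0, 0, 0]],
    [255, [0, 0, -0.001], [0, 0, 0]],
    [255, [0, 0, 0], [0, 0, 0]],
    [255, [0, 0, 0], [0, 0, 0]],
  ],
)

```text
t: 10.12
eef_pos: [0.4807, 0.2247, 0.1746]
tool_rot: [-0.0, -0.29, 0.957, 0.0]
ft_force: [-0.2, 0.1, -2.4]
opening: 0.0122
```

```bash
python3 - <<'E'
from workcell import bot
s=bot.sense();print(s["eef_pos"],s["ft_force"],s["torque"])
E
```

```text
[0.48068883 0.22474803 0.17460674] [-0.20172665  0.14027679 -2.42690615] [ 0.07773115 -0.09383238  0.05689468]
```

Call:
arm_command(
  increments=[
    [255, [0, 0, -0.001], [0, 0, 0]],
    [255, [0, 0, -0.001], [0, 0, 0]],
    [255, [0, 0, 0], [0, 0, 0]],
    [255, [0, 0, 0], [0, 0, 0]],
  ],
)

```text
t: 10.45
eef_pos: [0.4807, 0.2247, 0.1726]
tool_rot: [-0.0, -0.29, 0.957, -0.0]
ft_force: [0.2, -0.5, -2.1]
opening: 0.012
```

Call:
arm_command(
  increments=[
    [255, [0, 0, -0.001], [0, 0, 0]],
    [255, [0, 0, 0], [0, 0, 0]],
    [255, [0, 0, 0], [0, 0, 0]],
  ],
)

```text
t: 10.7
eef_pos: [0.4807, 0.2247, 0.1716]
tool_rot: [-0.0, -0.29, 0.957, -0.0]
ft_force: [-0.1, 0.3, -1.3]
opening: 0.0114
```

Call:
arm_command(
  increments=[
    [255, [0, 0, -0.001], [0, 0, 0]],
    [255, [0, 0, 0], [0, 0, 0]],
    [255, [0, 0, 0], [0, 0, 0]],
  ],
)

```text
t: 10.95
eef_pos: [0.4807, 0.2247, 0.1706]
tool_rot: [-0.0, -0.29, 0.957, -0.0]
ft_force: [0.4, 0.5, -1.9]
opening: 0.0121
```

Call:
arm_command(
  increments=[
    [255, [0, 0, -0.001], [0, 0, 0]],
    [255, [0, 0, 0], [0, 0, 0]],
    [255, [0, 0, 0], [0, 0, 0]],
  ],
)

```text
t: 11.2
eef_pos: [0.4807, 0.2247, 0.1696]
tool_rot: [-0.0, -0.29, 0.957, -0.0]
ft_force: [0.2, -0.1, -2.2]
opening: 0.0116
```

Call:
arm_command(
  increments=[
    [255, [0, 0, -0.001], [0, 0, 0]],
    [255, [0, 0, -0.001], [0, 0, 0]],
    [255, [0, 0, 0], [0, 0, 0]],
    [255, [0, 0, 0], [0, 0, 0]],
  ],
)

```text
t: 11.53
eef_pos: [0.4807, 0.2248, 0.1676]
tool_rot: [-0.0, -0.29, 0.957, -0.0]
ft_force: [0.7, 0.5, -2.1]
opening: 0.0116
```

Call:
arm_command(
  increments=[
    [255, [0, 0, -0.001], [0, 0, 0]],
    [255, [0, 0, -0.0005], [0, 0, 0]],
    [255, [0, 0, 0], [0, 0, 0]],
    [255, [0, 0, 0], [0, 0, 0]],
  ],
)

```text
t: 11.87
eef_pos: [0.4809, 0.2248, 0.1663]
tool_rot: [0.0, -0.29, 0.957, 0.0]
ft_force: [-0.3, -0.9, 1.4]
opening: 0.0121
```

```bash
python3 - <<'E'
from h import *
s=bot.sense();print(s["t"],s["eef_pos"],s["ft_force"],s["torque"])
s=bot.sense();p,d=bot.grab_frame("wrist");cv2.imwrite("pics/w5.png",p[:,:,::-1]);K,P=campose("wrist",s);W=cloud(K,P,d)
for u in(313,318,323): print([round(W[v,u,2],4) for v in range(240,330,6)])
q,_=bot.grab_frame("scene");cv2.imwrite("pics/s5.png",cv2.resize(q[230:380,130:300,::-1],None,fx=4,fy=4,interpolation=2))
E
```

```text
11.8667 [0.48085478 0.22482992 0.16632646] [-0.31462123 -0.85442972  1.36509393] [ 0.06677474 -0.04899435 -0.01075914]
[np.float64(0.1603), np.float64(0.1665), np.float64(0.1684), np.float64(0.1688), np.float64(0.1692), np.float64(0.1689), np.float64(0.1681), np.float64(0.1688), np.float64(0.1695), np.float64(0.1691), np.float64(0.1688), np.float64(0.1697), np.float64(0.1682), np.float64(0.169), np.float64(0.1681)]
[np.float64(0.1604), np.float64(0.1674), np.float64(0.1681), np.float64(0.1683), np.float64(0.1684), np.float64(0.1681), np.float64(0.1693), np.float64(0.1695), np.float64(0.1698), np.float64(0.1684), np.float64(0.1685), np.float64(0.168), np.float64(0.1687), np.float64(0.1684), np.float64(0.1684)]
[np.float64(0.1596), np.float64(0.166), np.float64(0.1677), np.float64(0.1687), np.float64(0.1691), np.float64(0.1683), np.float64(0.1688), np.float64(0.1696), np.float64(0.168), np.float64(0.1695), np.float64(0.1681), np.float64(0.1685), np.float64(0.1688), np.float64(0.1683), np.float64(0.1684)]
```

View pics/s5.png

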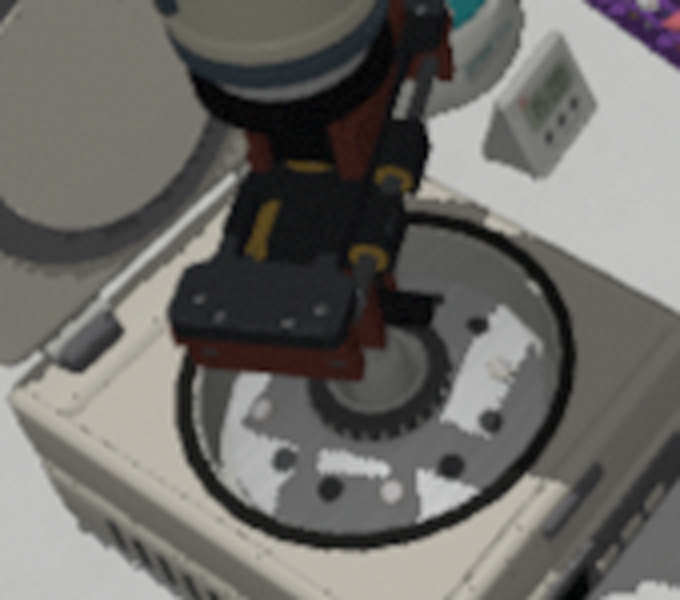

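The tip is 31.5 mm below the mouth with a light contact of about 3.5 N, so the key is fully in the slot. I'm turning clockwise gently.

Call:
arm_command(
  increments=[
    [255, [0, 0, 0], [0, 0, -2.5]],
    [255, [0, 0, 0], [0, 0, -2.5]],
    [255, [0, 0, 0], [0, 0, -2.5]],
    [255, [0, 0, 0], [0, 0, -2.5]],
    [255, [0, 0, 0], [0, 0, -2.5]],
    [255, [0, 0, 0], [0, 0, -2.5]],
    [255, [0, 0, 0], [0, 0, 0]],
  ],
)

```text
t: 12.55
eef_pos: [0.4809, 0.225, 0.1664]
tool_rot: [0.0, -0.162, 0.987, 0.0]
ft_force: [-0.5, 0.3, 0.1]
opening: 0.0115
```

```bash
python3 - <<'E'
from h import *
s=bot.sense();print(s["t"],s["eef_pos"],Rq(s["tool_rot"]).as_euler("ZYX",degrees=True)[0]%360,s["ft_force"],s["torque"],s["joint_torque"][5],s["opening"])
E
```

```text
12.55 [0.48091072 0.22500236 0.16635438] 198.6053627198075 [-0.53455164  0.31778794  0.14180203] [ 0.2495726  -0.07028553  0.07788741] 0.6858471035957336 0.011518205463352785
```

Call:
arm_command(
  increments=[
    [255, [0, 0, 0], [0, 0, -2.5]],
    [255, [0, 0, 0], [0, 0, -2.5]],
    [255, [0, 0, 0], [0, 0, -2.5]],
    [255, [0, 0, 0], [0, 0, -2.5]],
    [255, [0, 0, 0], [0, 0, -2.5]],
    [255, [0, 0, 0], [0, 0, -2.5]],
    [255, [0, 0, 0], [0, 0, -2.5]],
    [255, [0, 0, 0], [0, 0, -2.5]],
  ],
)

```text
t: 13.22
eef_pos: [0.4809, 0.2251, 0.1663]
tool_rot: [0.0, 0.012, 1.0, 0.0]
ft_force: [-0.1, 2.1, 0.8]
opening: 0.0116
```

```bash
cat > st.py <<'E'
from h import *
s=bot.sense();print(round(s["t"],2),np.round(s["eef_pos"],4),round(Rq(s["tool_rot"]).as_euler("ZYX",degrees=True)[0]%360,2),"F",np.round(s["ft_force"],2),"T",np.round(s["torque"],3),np.round(s["joint_torque"][5],3),round(s["opening"],4))
E
python3 st.py
```

```text
13.22 [0.4809 0.2251 0.1663] 178.65 F [-0.15  2.13  0.82] T [0.511 0.006 0.11 ] -0.562 0.0116
```

Call:
arm_command(
  increments=[
    [255, [0, 0, 0], [0, 0, -2.5]],
    [255, [0, 0, 0], [0, 0, -2.5]],
    [255, [0, 0, 0], [0, 0, -2.5]],
    [255, [0, 0, 0], [0, 0, -2.5]],
    [255, [0, 0, 0], [0, 0, -2.5]],
    [255, [0, 0, 0], [0, 0, -2.5]],
    [255, [0, 0, 0], [0, 0, -2.5]],
    [255, [0, 0, 0], [0, 0, -2.5]],
    [255, [0, 0, 0], [0, 0, -2.5]],
    [255, [0, 0, 0], [0, 0, -2.5]],
  ],
)

```text
t: 14.05
eef_pos: [0.4808, 0.2253, 0.1663]
tool_rot: [0.0, 0.228, 0.974, 0.0]
ft_force: [-0.9, 3.2, 0.8]
opening: 0.0117
```

```bash
python3 st.py
```

```text
14.05 [0.4808 0.2253 0.1663] 153.65 F [-0.86  3.18  0.75] T [0.644 0.015 0.141] -0.562 0.0117
```

Call:
arm_command(
  increments=[
    [255, [0, 0.0003, 0], [0, 0, -2.5]],
    [255, [0, 0.0002, 0], [0, 0, -2.5]],
    [255, [0, 0, 0], [0, 0, -2.5]],
    [255, [0, 0, 0], [0, 0, -2.5]],
    [255, [0, 0, 0], [0, 0, -2.5]],
    [255, [0, 0, 0], [0, 0, -2.5]],
  ],
)

```text
t: 14.55
eef_pos: [0.4808, 0.2256, 0.1663]
tool_rot: [0.0, 0.353, 0.936, 0.0]
ft_force: [-0.8, 1.8, 0.7]
opening: 0.0118
```

```bash
python3 st.py
```

```text
14.55 [0.4808 0.2256 0.1663] 138.65 F [-0.81  1.77  0.68] T [0.418 0.041 0.196] -0.531 0.0118
```

Call:
arm_command(
  increments=[
    [255, [0, 0.0002, 0], [0, 0, -2]],
    [255, [0, 0, 0], [0, 0, -2]],
    [255, [0, 0, 0], [0, 0, -2]],
    [255, [0, 0, 0], [0, 0, -2]],
    [255, [0, 0, 0], [0, 0, -2]],
  ],
)

```text
t: 14.97
eef_pos: [0.4809, 0.2258, 0.1663]
tool_rot: [0.0, 0.433, 0.901, 0.0]
ft_force: [-0.1, 2.1, 0.0]
opening: 0.0116
```

```bash
python3 st.py
```

```text
14.97 [0.4809 0.2258 0.1663] 128.68 F [-0.05  2.09  0.03] T [ 0.392 -0.037  0.184] -0.396 0.0116
```

Call:
arm_command(
  increments=[
    [255, [0, 0, 0], [0, 0, -1]],
    [255, [0, 0, 0], [0, 0, -1]],
    [255, [0, 0, 0], [0, 0, -1]],
    [255, [0, 0, 0], [0, 0, 0]],
  ],
)

```text
t: 15.3
eef_pos: [0.4809, 0.2257, 0.1663]
tool_rot: [0.0, 0.457, 0.89, 0.0]
ft_force: [-1.1, 3.2, 0.9]
opening: 0.0117
```

```bash
python3 st.py
```

```text
15.3 [0.4809 0.2257 0.1663] 125.66 F [-1.08  3.19  0.86] T [ 0.61  -0.04   0.125] 0.357 0.0117
```

Call:
arm_command(
  increments=[
    [255, [0, 0.0002, 0], [0, 0, -1]],
    [255, [0, 0, 0], [0, 0, -1]],
    [255, [0, 0, 0], [0, 0, 0]],
  ],
)

```text
t: 15.55
eef_pos: [0.4809, 0.2258, 0.1662]
tool_rot: [0.0, 0.472, 0.881, 0.0]
ft_force: [0.9, 2.8, 1.4]
opening: 0.0118
```

```bash
python3 st.py
```

```text
15.55 [0.4809 0.2258 0.1662] 123.61 F [0.86 2.75 1.4 ] T [ 0.592 -0.062  0.099] 0.358 0.0118
```

Call:
arm_command(
  increments=[
    [255, [0, 0, 0], [0, 0, -1]],
    [255, [0, 0, 0], [0, 0, -1]],
    [255, [0, 0, 0], [0, 0, 0]],
  ],
)

```text
t: 15.8
eef_pos: [0.4809, 0.2258, 0.1662]
tool_rot: [0.0, 0.488, 0.873, 0.0]
ft_force: [-0.3, 3.2, 1.2]
opening: 0.0118
```

```bash
python3 st.py
```

```text
15.8 [0.4809 0.2258 0.1662] 121.6 F [-0.27  3.23  1.21] T [ 0.656 -0.059  0.076] 0.36 0.0118
```

Call:
arm_command(
  increments=[
    [255, [0, 0, 0], [0, 0, -1]],
    [255, [0, 0, 0], [0, 0, 0]],
    [255, [0, 0, 0], [0, 0, 0]],
  ],
)

```text
t: 16.05
eef_pos: [0.4809, 0.2257, 0.1662]
tool_rot: [0.0, 0.495, 0.869, 0.0]
ft_force: [-0.5, 2.8, 1.1]
opening: 0.0119
```

```bash
python3 st.py
```

```text
16.05 [0.4809 0.2257 0.1662] 120.68 F [-0.48  2.8   1.13] T [ 0.669 -0.134  0.145] 0.178 0.0119
```

Call:
arm_command(
  increments=[
    [255, [0, 0, 0], [0, 0, -1]],
    [255, [0, 0, 0], [0, 0, 0]],
    [255, [0, 0, 0], [0, 0, 0]],
  ],
)

```text
t: 16.3
eef_pos: [0.4808, 0.2257, 0.1662]
tool_rot: [0.0, 0.502, 0.865, 0.0]
ft_force: [0.1, 3.6, 1.4]
opening: 0.0122
```

```bash
python3 st.py
```

```text
16.3 [0.4808 0.2257 0.1662] 119.68 F [0.09 3.58 1.37] T [ 0.716 -0.193  0.196] 0.253 0.0122
```

```bash
python3 - <<'E'
from h import *
s=bot.sense()
for n in("wrist","scene","side"):
    p,d=bot.grab_frame(n);K,P=campose(n,s);W=cloud(K,P,d);cv2.imwrite(f"pics/{n}6.png",p[:,:,::-1])
    r=np.hypot(W[...,0]-.481,W[...,1]-.2248)
    print(n,[(a,int(k.sum()),np.round(np.percentile(W[k][:,2],[20,50,80])*1000,1).tolist()) for a in (20,22,24,26,28,30,32) for k in [(r*1000>=a)&(r*1000<a+2)&(W[...,2]<.125)] if k.sum()>4])
p=cv2.imread("pics/scene6.png");a=cv2.resize(p[260:360,170:290],(400,333),interpolation=2)
p=cv2.imread("pics/wrist6.png");b=cv2.resize(p[170:290,240:400],(400,300),interpolation=2)
cv2.imwrite("pics/c6.png",np.hstack([a[:300],b]))
E
python3 st.py
```

```text
wrist [(20, 648, [109.9, 112.0, 112.7]), (22, 486, [104.3, 105.2, 106.4]), (24, 607, [104.4, 104.9, 105.4]), (26, 670, [104.5, 105.0, 105.5]), (28, 749, [104.4, 105.0, 105.5]), (30, 987, [102.8, 104.4, 105.1]), (32, 577, [93.5, 99.8, 103.4])]
scene [(20, 64, [105.2, 109.1, 112.3]), (22, 72, [104.8, 107.8, 112.3]), (24, 67, [104.7, 105.6, 107.4]), (26, 62, [104.3, 105.4, 106.5]), (28, 88, [103.7, 105.2, 106.3]), (30, 96, [98.9, 103.8, 105.6]), (32, 114, [99.2, 102.2, 105.3])]
side [(20, 40, [106.9, 110.2, 112.9]), (22, 25, [105.7, 108.3, 112.6]), (24, 14, [105.0, 106.2, 110.1]), (26, 24, [102.9, 104.8, 106.3]), (28, 23, [103.7, 105.6, 106.3]), (30, 38, [102.1, 104.2, 106.1]), (32, 22, [100.6, 102.0, 104.1])]
16.45 [0.4809 0.2257 0.1662] 119.69 F [0.23 3.65 0.71] T [ 0.672 -0.197  0.164] 0.198 0.0119
```

View pics/c6.png

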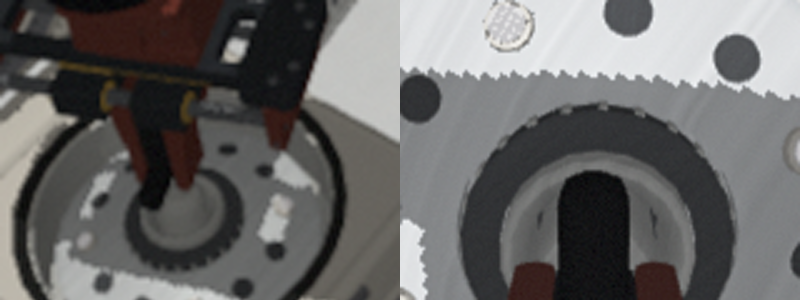

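The collar top has come down from about 110.7 to 105.0 mm, and the hub rim now stands proud in the wrist view. I'll make sure it's on the stop with small steps.

Call:
arm_command(
  increments=[
    [255, [0, 0, 0], [0, 0, -1]],
    [255, [0, 0, 0], [0, 0, 0]],
    [255, [0, 0, 0], [0, 0, 0]],
  ],
)

```text
t: 16.7
eef_pos: [0.4808, 0.2257, 0.1662]
tool_rot: [0.0, 0.51, 0.86, 0.0]
ft_force: [0.3, 3.2, 2.4]
opening: 0.0119
```

```bash
python3 st.py
```

```text
16.7 [0.4808 0.2257 0.1662] 118.69 F [0.35 3.15 2.43] T [ 0.712 -0.197  0.295] 0.34 0.0119
```

Call:
arm_command(
  increments=[
    [255, [0, 0, 0], [0, 0, -1]],
    [255, [0, 0, 0], [0, 0, 0]],
    [255, [0, 0, 0], [0, 0, 0]],
  ],
)

```text
t: 16.95
eef_pos: [0.4808, 0.2257, 0.1662]
tool_rot: [0.0, 0.517, 0.856, 0.0]
ft_force: [0.9, 3.0, 1.8]
opening: 0.0117
```

```bash
python3 st.py
```

```text
16.95 [0.4808 0.2257 0.1662] 117.69 F [0.88 3.04 1.82] T [ 0.661 -0.234  0.336] 0.424 0.0117
```

Torque rose to about 0.34 N m, well above the turning torque, so the key is at the stop. I'll back off into the slot play to unload, then draw it out.

Call:
arm_command(
  increments=[
    [255, [0, 0.0002, 0], [0, 0, 2]],
    [255, [0, 0.0002, 0], [0, 0, 2]],
    [255, [0, 0, 0], [0, 0, 2]],
    [255, [0, 0, 0], [0, 0, 0]],
  ],
)

```text
t: 17.28
eef_pos: [0.4805, 0.2256, 0.166]
tool_rot: [-0.0, 0.472, 0.882, -0.001]
ft_force: [0.5, 1.2, 1.1]
opening: 0.0115
```

```bash
python3 st.py
```

```text
17.28 [0.4805 0.2256 0.166 ] 123.73 F [0.52 1.16 1.09] T [ 0.139 -0.138  0.009] -0.48 0.0115
```

Call:
arm_command(
  increments=[
    [255, [0, 0, 0.002], [0, 0, 0]],
    [255, [0, 0, 0.002], [0, 0, 0]],
    [255, [0, 0, 0.003], [0, 0, 0]],
    [255, [0, 0, 0], [0, 0, 0]],
  ],
)

```text
t: 17.62
eef_pos: [0.4806, 0.2258, 0.1734]
tool_rot: [-0.0, 0.472, 0.882, -0.0]
ft_force: [0.4, 0.2, -1.6]
opening: 0.0116
```

```bash
python3 st.py
```

```text
17.62 [0.4806 0.2258 0.1734] 123.65 F [ 0.38  0.19 -1.56] T [-0.026 -0.115  0.034] 0.007 0.0116
```

Call:
arm_command(
  increments=[
    [255, [0, 0, 0.006], [0, 0, 0]],
    [255, [0, 0, 0.008], [0, 0, 0]],
    [255, [0, 0, 0.012], [0, 0, 0]],
    [255, [0, 0, 0.02], [0, 0, 0]],
    [255, [0, 0, 0.026], [0, 0, 0]],
    [255, [0, 0, 0.028], [0, 0, 0]],
    [255, [0, 0, 0.027], [0, 0, 0]],
    [255, [-0.0039, -0.016, 0], [0, 0, 5.2]],
    [255, [-0.0039, -0.016, 0], [0, 0, 5.2]],
    [255, [-0.0039, -0.016, 0], [0, 0, 5.2]],
    [255, [-0.0039, -0.016, 0], [0, 0, 5.2]],
    [255, [-0.0039, -0.016, 0], [0, 0, 5.2]],
    [255, [-0.0039, -0.016, 0], [0, 0, 5.3]],
    [255, [-0.0039, -0.016, 0], [0, 0, 5.3]],
    [255, [-0.0039, -0.016, 0], [0, 0, 5.3]],
    [255, [0, 0, 0], [0, 0, 0]],
    [255, [0, 0, 0], [0, 0, 0]],
    [255, [0, 0, 0], [0, 0, 0]],
  ],
)

```text
t: 19.12
eef_pos: [0.4498, 0.0984, 0.3007]
tool_rot: [0.0, 0.127, 0.992, 0.0]
ft_force: [-0.3, 0.6, -2.1]
opening: 0.0118
```

```bash
python3 st.py; python3 - <<'E'
from h import *
s=bot.sense();p,d=bot.grab_frame("wrist"); cv2.imwrite("pics/w7.png",p[:,:,::-1])
K,P=campose("wrist",s);W=cloud(K,P,d);np.savez("pics/w7.npz",p=p,d=d,K=K,P=P)
r=np.hypot(W[...,0]-.481,W[...,1]-.2248)
print([(a,int(k.sum()),np.round(np.percentile(W[k][:,2],[20,50,80])*1000,1).tolist()) for a in (20,22,24,26,28,30,32) for k in [(r*1000>=a)&(r*1000<a+2)&(W[...,2]<.125)] if k.sum()>4])
for v in range(230,241): print(v,np.round(W[v,318],4))
th=np.linspace(0,2*np.pi,120,endpoint=False)
def rect(cx,cy,half,zh,name,n=400):
    g=np.linspace(-half,half,n); X,Y=np.meshgrid(cx+g,cy-g)
    uv=proj(K,P,np.stack([X.ravel(),Y.ravel(),np.full(X.size,zh)],-1)).astype(np.float32)
    return cv2.remap(p,uv[:,0].reshape(n,n),uv[:,1].reshape(n,n),cv2.INTER_CUBIC)[:,:,::-1]
cv2.imwrite("pics/c7.png",np.hstack([rect(.481,.2248,.025,.09,""),rect(.426,-.112,.03,.046,"")]))
E
```

```text
19.12 [0.4498 0.0984 0.3007] 165.43 F [-0.31  0.62 -2.12] T [-0.009 -0.115 -0.024] -0.031 0.0118
[(20, 343, [110.9, 112.0, 112.5]), (22, 258, [104.2, 105.4, 110.3]), (24, 304, [104.1, 104.7, 105.4]), (26, 377, [104.0, 104.7, 105.4]), (28, 405, [104.1, 104.7, 105.4]), (30, 458, [103.5, 104.3, 105.0]), (32, 335, [97.5, 100.6, 103.5])]
230 [0.4826 0.0894 0.0016]
231 [0.484  0.0891 0.0009]
232 [4.854e-01 8.870e-02 3.000e-04]
233 [0.4862 0.0885 0.002 ]
234 [0.4354 0.1015 0.2171]
235 [0.4355 0.1014 0.2195]
236 [0.4355 0.1014 0.2221]
237 [0.4359 0.1013 0.2229]
238 [0.4192 0.1056 0.2914]
239 [0.4189 0.1057 0.2942]
240 [0.4191 0.1056 0.2951]
```

View pics/w7.png

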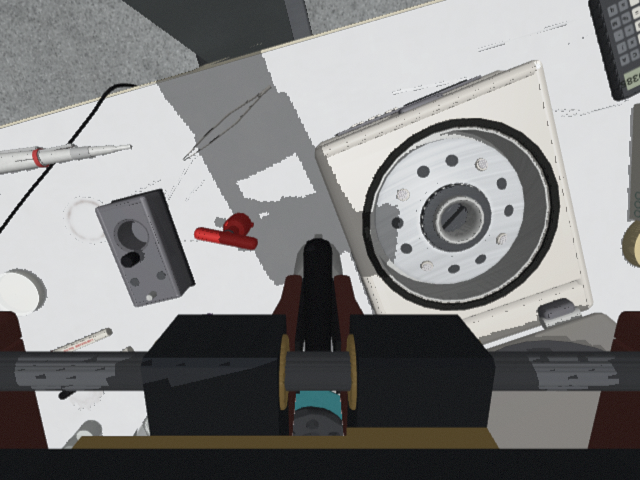

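View pics/c7.png

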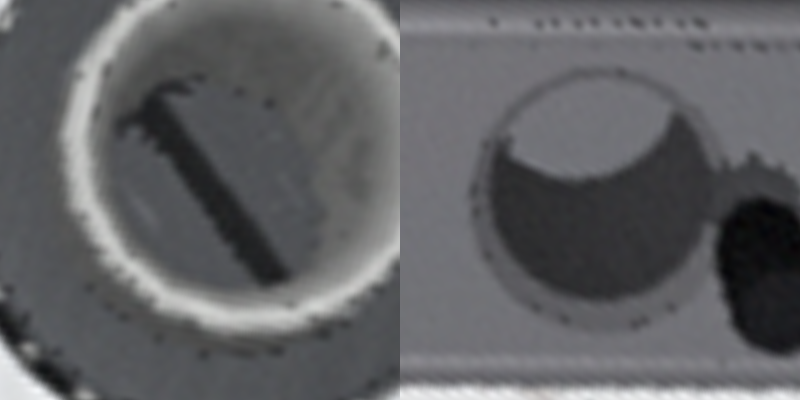

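The collar is 6.0 mm down (110.7 to 104.7). The slot in the left crop runs from (155,100) to (275,280), which is −56° in world, or 63° clockwise of the centrifuge's x axis, so it is at the stop. The hole in the right crop is clear, centred at (598,200). Now I return the key.

Call:
arm_command(
  increments=[
    [255, [-0.0034, -0.03, 0], [0, 0, 0]],
    [255, [-0.0034, -0.03, 0], [0, 0, 0]],
    [255, [-0.0034, -0.03, 0], [0, 0, 0]],
    [255, [-0.0034, -0.03, 0], [0, 0, 0]],
    [255, [-0.0034, -0.03, 0], [0, 0, 0]],
    [255, [-0.0034, -0.03, 0], [0, 0, 0]],
    [255, [-0.0034, -0.03, 0], [0, 0, 0]],
    [255, [0, 0, -0.03], [0, 0, 0]],
    [255, [0, 0, -0.03], [0, 0, 0]],
    [255, [0, 0, -0.03], [0, 0, 0]],
    [255, [0, 0, -0.03], [0, 0, 0]],
    [255, [0, 0, -0.02], [0, 0, 0]],
    [255, [0, 0, -0.015], [0, 0, 0]],
    [255, [0, 0, 0], [0, 0, 0]],
    [255, [0, 0, 0], [0, 0, 0]],
  ],
)

```text
t: 20.42
eef_pos: [0.4259, -0.1114, 0.1448]
tool_rot: [-0.001, 0.126, 0.992, 0.0]
ft_force: [0.2, 0.4, -1.8]
opening: 0.0119
```

```bash
python3 st.py; python3 - <<'E'
from h import *
p,d=bot.grab_frame("wrist"); cv2.imwrite("pics/w8.png",cv2.resize(p[150:330,200:440,::-1],None,fx=3,fy=3,interpolation=2))
E
```

```text
20.42 [ 0.4259 -0.1114  0.1448] 165.58 F [ 0.21  0.41 -1.8 ] T [ 0.01  -0.169  0.006] 0.015 0.0119
```

View pics/w8.png

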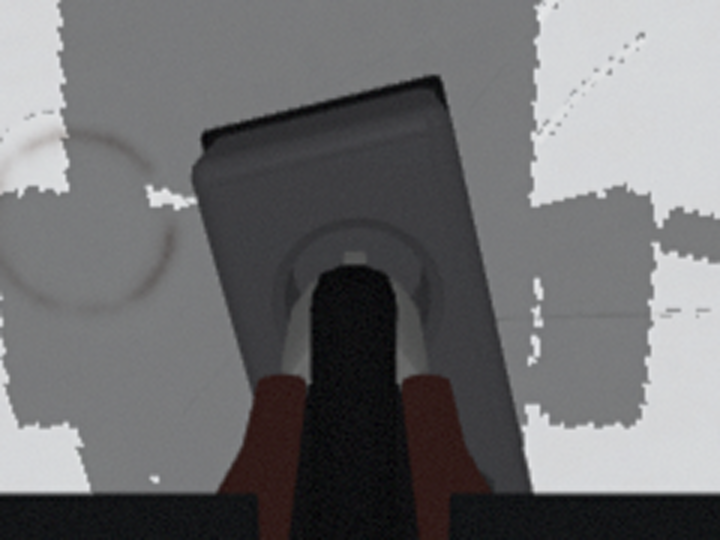

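The bit is at column 354 over the hole centre at column 357, so it's aligned. I'm lowering.

Call:
arm_command(
  increments=[
    [255, [0, 0, -0.006], [0, 0, 0]],
    [255, [0, 0, -0.006], [0, 0, 0]],
    [255, [0, 0, -0.005], [0, 0, 0]],
    [255, [0, 0, -0.005], [0, 0, 0]],
    [255, [0, 0, 0], [0, 0, 0]],
  ],
)

```text
t: 20.88
eef_pos: [0.4257, -0.1119, 0.1225]
tool_rot: [-0.0, 0.126, 0.992, 0.0]
ft_force: [0.2, 0.2, -1.8]
opening: 0.012
```

Call:
arm_command(
  increments=[
    [255, [0, 0, -0.006], [0, 0, 0]],
    [255, [0, 0, -0.006], [0, 0, 0]],
    [255, [0, 0, -0.006], [0, 0, 0]],
    [255, [0, 0, -0.005], [0, 0, 0]],
    [255, [0, 0, -0.002], [0, 0, 0]],
    [255, [0, 0, 0], [0, 0, 0]],
    [255, [0, 0, 0], [0, 0, 0]],
  ],
)

```text
t: 21.47
eef_pos: [0.4257, -0.1119, 0.098]
tool_rot: [-0.0, 0.126, 0.992, 0.0]
ft_force: [-0.0, -0.1, -2.1]
opening: 0.0118
```

Call:
arm_command(
  increments=[
    [255, [0, 0, -0.001], [0, 0, 0]],
    [255, [0, 0, -0.0005], [0, 0, 0]],
    [255, [0, 0, 0], [0, 0, 0]],
  ],
)

```text
t: 21.72
eef_pos: [0.4259, -0.112, 0.0968]
tool_rot: [0.0, 0.125, 0.992, -0.0]
ft_force: [-0.7, 0.1, -2.0]
opening: 0.012
```

Call:
arm_command(
  increments=[
    [255, [0, 0, -0.0007], [0, 0, 0]],
    [255, [0, 0, 0], [0, 0, 0]],
    [255, [0, 0, 0], [0, 0, 0]],
  ],
)

```text
t: 21.97
eef_pos: [0.4258, -0.1119, 0.096]
tool_rot: [0.0, 0.125, 0.992, -0.0]
ft_force: [-0.1, -0.0, -1.1]
opening: 0.0115
```

```bash
python3 st.py
```

```text
21.97 [ 0.4258 -0.1119  0.096 ] 165.58 F [-0.13 -0.04 -1.14] T [ 0.016 -0.158  0.051] -0.0 0.0115
```

The tip is at the floor, where it was at the start. I'm releasing.

Call:
arm_command(
  increments=[
    [200, [0, 0, 0], [0, 0, 0]],
    [180, [0, 0, 0], [0, 0, 0]],
    [150, [0, 0, 0], [0, 0, 0]],
    [110, [0, 0, 0], [0, 0, 0]],
    [110, [0, 0, 0], [0, 0, 0]],
    [110, [0, 0, 0], [0, 0, 0]],
    [110, [0, 0, 0], [0, 0, 0]],
    [110, [0, 0, 0], [0, 0, 0]],
  ],
)

```text
t: 22.63
eef_pos: [0.4257, -0.1119, 0.096]
tool_rot: [-0.0, 0.125, 0.992, -0.0]
ft_force: [-0.5, 0.7, 0.1]
opening: 0.05
```

```bash
python3 st.py; python3 - <<'E'
from h import *
p,d=bot.grab_frame("wrist"); cv2.imwrite("pics/w9.png",cv2.resize(p[150:330,200:440,::-1],None,fx=3,fy=3,interpolation=2))
E
```

```text
22.63 [ 0.4257 -0.1119  0.096 ] 165.58 F [-0.5   0.69  0.09] T [ 0.043 -0.154  0.02 ] -0.0 0.05
```

View pics/w9.png

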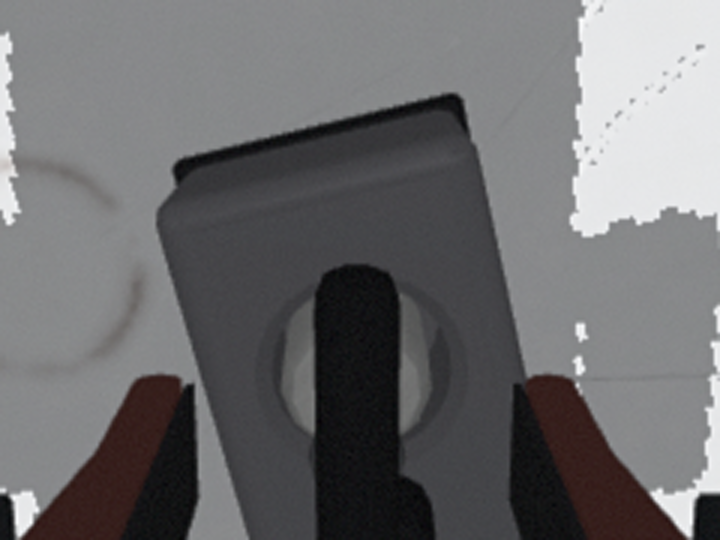

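The key stands in its hole: handle at column 357, barrel ringed by the hole. The fingers are clear on both sides, so I'm lifting straight up.

Call:
arm_command(
  increments=[
    [110, [0, 0, 0.005], [0, 0, 0]],
    [110, [0, 0, 0.01], [0, 0, 0]],
    [110, [0, 0, 0.02], [0, 0, 0]],
    [110, [0, 0, 0.03], [0, 0, 0]],
    [110, [0, 0, 0.035], [0, 0, 0]],
    [110, [0, 0, 0.035], [0, 0, 0]],
    [110, [0, 0, 0.035], [0, 0, 0]],
    [110, [0, 0, 0.035], [0, 0, 0]],
    [110, [0, 0, 0], [0, 0, 0]],
    [110, [0, 0, 0], [0, 0, 0]],
    [110, [0, 0, 0], [0, 0, 0]],
  ],
)

```text
t: 23.6
eef_pos: [0.4252, -0.1118, 0.3011]
tool_rot: [0.0, 0.126, 0.992, -0.0]
ft_force: [-0.9, -0.2, -0.9]
opening: 0.0501
```

```bash
python3 st.py; python3 - <<'E'
from h import *
s=bot.sense();p,d=bot.grab_frame("wrist"); cv2.imwrite("pics/w10.png",p[:,:,::-1])
K,P=campose("wrist",s);W=cloud(K,P,d)
m=(abs(W[...,0]-.426)<.04)&(abs(W[...,1]+.112)<.03)&(W[...,2]>.088)&(W[...,2]<.11)
t=W[m];print("handle",np.percentile(t[:,2],[5,50,95]),cv2.minAreaRect((t[:,:2]*1000).astype(np.float32)))
p,d=bot.grab_frame("scene");cv2.imwrite("pics/s10.png",p[:,:,::-1]);K,P=campose("scene");W=cloud(K,P,d)
r=np.hypot(W[...,0]-.481,W[...,1]-.2248)
print([(a,np.round(np.percentile(W[k][:,2],[20,50,80])*1000,1).tolist()) for a in (24,26,28) for k in [(r*1000>=a)&(r*1000<a+2)]])
E
```

```text
23.6 [ 0.4252 -0.1118  0.3011] 165.58 F [-0.85 -0.25 -0.87] T [ 0.033 -0.143 -0.037] -0.0 0.0501
handle [0.09404901 0.09762726 0.09924978] ((425.442138671875, -112.58340454101562), (11.737570762634277, 62.809417724609375), 75.45150756835938)
[(24, [104.6, 105.8, 107.4]), (26, [104.6, 105.6, 106.6]), (28, [103.6, 105.2, 106.2])]
```

View pics/w10.png

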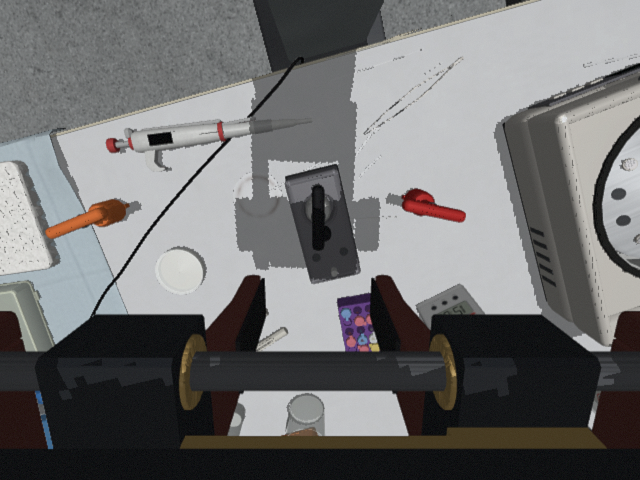

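View pics/s10.png

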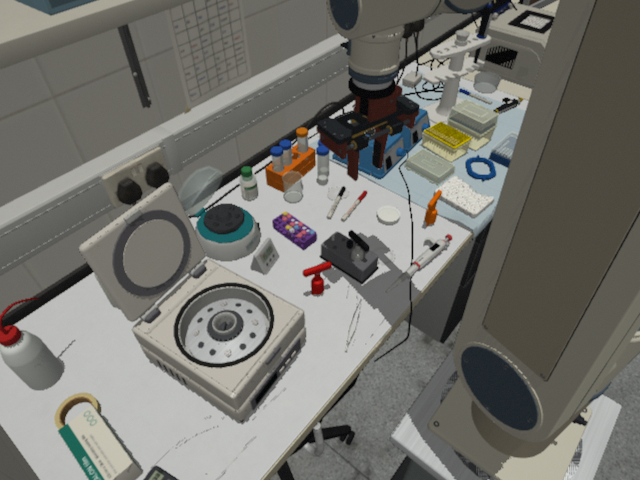

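The key stands upright in the block: wrist (318,212), scene (358,243), handle top at 98 mm. The collar is down, and the red and orange look-alikes and the other items show no movement. I'm handing in.

```bash
python3 -c "
from workcell import bot
print(bot.hand_in())"
```

```text
the job is handed in; nothing more can be done
None
```

The rotor is locked and the key is back in its hole in the block. I handed the job in at about 24 s of the 72 s allowed; no verdict is reported.

**What I did**
- **Key:** I took the black T-handled key from the grey block and left the red and orange look-alikes alone.
- **Slot:** I measured the slot angle with the wrist camera and lined the key up before lowering it. It dropped straight in with no back-and-forth turning, stopping about 31.5 mm below the mouth with a contact of about 3.5 N.
- **Turn:** I turned it clockwise until the torque rose to about 0.34 N m, roughly twice the turning torque. I then backed off within the slot's play and drew it out.
- **Forces:** The readings I took showed at most about 4 N on the key.

**Last checks**
- **Collar:** The wrist camera shows its top going from about 110.7 to 104.7 mm, which is 6.0 mm down. The scene camera gave about 105.5 mm at the end, which is noisier but agrees within about 1 mm.
- **Slot:** It now lies about 63° clockwise of the centrifuge's x axis, which is the stop.
- **Key:** It stands upright in its hole, with the handle top at about 98 mm as at the start.
- **Bench:** In the last pictures the other things look where they were, and the gripper is clear of everything.

**One mismatch:** The black driver stands right beside the key's handle, about 20 to 25 mm from the key, not 49 mm from the block's centre as described. I gripped above it and did not touch it.

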